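# Clear the glued panel: tip-tray the iron weights, rack the spreader

## Task

The glue-up is done, so clear the panel: shut the tip tray's yellow end gate, lay every grey iron weight from the panel in the tray, then lower the gate right down and tip the tray by its red bar until all the weights have slid out over the gate into the blue bin (never tip with the gate up). Set the tray back down flat and shut the gate again, and slide the notched glue spreader, notched edge first, fully home in the slot of its holder (before or after the weights). Leave the other things on the bench alone.

Things in the scene. Friction and masses are not known exactly. Their poses are not given: they have to be found in the camera images.
- hinge (a point): Fixed point on the hinge line of tray and gate (one common line), 115 mm above the bench, half-way across. Plinth, tray, gate and blue bin form one unit fixed to the bench, whose place and heading differ from start to start. x is level and points the way the tray dumps (tray to bin), y along the hinge line, z up.
- tray (a joint): Tip angle of the tray, rad: 0 flat on its plinth, grows as the red bar end is lifted about the hinge line, stop at 1.0. Damped; it sinks back slowly by its own weight (0.6 kg) if let go. Weights begin to slide at about 0.45 to 0.65; tip to 0.85 or more.
- gate (a joint): Angle of the yellow end gate relative to the tray, rad: 0 shut (upright across the tray's end), grows as it swings outwards and down, 1.57 fully lowered, in line with the tray floor. Stays where it is left (friction, about 2 N at the ear); starts half open. Plate 60 mm high, 180 wide, 6 thick, hinged at its lower edge.
- tray_floor (a point): Centre of the inner floor's top surface of the aluminium tray; turns with it. x towards the gate, y across, z up from the floor. Inside 201 mm long (x) by 182 wide (y); walls 39 mm above the floor, 5 thick, on three sides; floor 121 mm above the bench when flat. The hinge line lies 101 mm ahead in x and 6 mm below.
- tray_bar (a point): Middle of the red handle bar at the tray's rear: 12 mm thick, 110 mm long, round, parallel to the hinge line, 60 mm behind the rear wall, finger room on both sides. Flat, it lies 265 mm behind the hinge line and 25 mm above it, and swings about it; it can turn in a grip held pointing down.
- gate_ear (a point): Grip point on the dark 10 mm round bar along the gate's upper edge, where it juts out sideways past the tray wall on the hinge's +y side (96 to 151 mm off the middle; this point at 124), red end. Shut: 60 mm above the hinge line, 6 ahead; lowered: 60 ahead, 6 below. Can be pinched from above at any angle; turns in the grip.
- bin: Blue open bin fixed in front of the tray's gate end; origin at the centre of its underside, axes as for the hinge point; 220 (x) by 195 mm outside, 60 mm high, wall and floor 5 mm. Its centre is 112 mm ahead of the hinge line.
- panel: Thin glued wooden panel lying fixed on the bench, 200 mm (x) by 330 mm (y), 6 mm thick, origin at the centre of its underside. The weights and the spreader start on it.
- w1: Centre of a grey cast-iron weight (two to four are there), 80 mm long (x), 30 mm wide (y), 26 mm high (z), blunt tapered ends 20 mm wide, flat underside, origin at its very centre, 13 mm above the underside; about 0.35 kg.
- w2: Centre of a grey cast-iron weight (two to four are there), 80 mm long (x), 30 mm wide (y), 26 mm high (z), blunt tapered ends 20 mm wide, flat underside, origin at its very centre, 13 mm above the underside; about 0.35 kg.
- w3: Centre of a grey cast-iron weight (two to four are there), 80 mm long (x), 30 mm wide (y), 26 mm high (z), blunt tapered ends 20 mm wide, flat underside, origin at its very centre, 13 mm above the underside; about 0.35 kg.
- w4: Centre of a grey cast-iron weight (two to four are there), 80 mm long (x), 30 mm wide (y), 26 mm high (z), blunt tapered ends 20 mm wide, flat underside, origin at its very centre, 13 mm above the underside; about 0.35 kg.
- spreader_grip (a point): Centre of the blue block handle of the white flat glue spreader, 32 mm above its underside. Blade 150 mm long (x), 70 wide (y), 6 thick; handle on its rear part, 56 mm long (x), 22 wide (y), from 6 to 55 mm above the underside. x points to the notched front edge. 0.12 kg. Starts lying flat on the panel.
- spreader_edge (a point): Middle of the spreader's notched front edge, half-way through the blade's thickness (3 mm above the underside), 115 mm ahead of the handle's centre in x and 29 mm below it.
- holder: Dark wooden holder fixed to the bench. Origin at its underside's centre; x points into the slot. Board 190 mm (x) by 116, 12 thick. Orange-roofed slot from its mouth at x = +10 to the back stop at +85 mm, 80 wide, from the board's top (12) up to 25 mm; roof top 35. Home: notched edge at the back stop, blade flat on the board, handle outside.
- glue_jar: Bystander: white jar, yellow cap, 60 mm across, 75 mm high.
- clamp: Bystander: red and black spring clamp lying flat, about 130 mm.
- tape: Bystander: roll of yellow tape, 100 mm across, 25 mm high.
- offcut: Bystander: wood offcut, 110 x 45 x 18 mm.
- drill: Bystander: grey and red cordless drill lying on its side, about 200 mm.
- brush: Bystander: paint brush lying flat.
- can: Bystander: tin can, 66 mm across, 100 mm high.

How it is judged:
On the way, in this order (a step that is already met when the one before it is completed fails the run):
1. the gate is shut and every weight lies in the flat tray, let go (x of w1 in the frame of tray_floor between -0.105 and 0.105 m and y of w1 in the frame of tray_floor between -0.092 and 0.092 m and z of w1 in the frame of tray_floor between -0.002 and 0.05 m and x of w2 in the frame of tray_floor between -0.105 and 0.105 m and y of w2 in the frame of tray_floor between -0.092 and 0.092 m and z of w2 in the frame of tray_floor between -0.002 and 0.05 m and x of w3 in the frame of tray_floor between -0.105 and 0.105 m and y of w3 in the frame of tray_floor between -0.092 and 0.092 m and z of w3 in the frame of tray_floor between -0.002 and 0.05 m and x of w4 in the frame of tray_floor between -0.105 and 0.105 m and y of w4 in the frame of tray_floor between -0.092 and 0.092 m and z of w4 in the frame of tray_floor between -0.002 and 0.05 m and linear speed of each of w1, w2, w3, w4 below 0.03 m/s and value of joint gate below 0.2 rad and value of joint tray below 0.1 rad and contact force between the fingers and w1 below 0.5 N and contact force between the fingers and w2 below 0.5 N and contact force between the fingers and w3 below 0.5 N and contact force between the fingers and w4 below 0.5 N), for 0.2 s.
2. the gate is lowered right down, the tray still flat with all the weights aboard (x of w1 in the frame of tray_floor between -0.105 and 0.165 m and y of w1 in the frame of tray_floor between -0.092 and 0.092 m and z of w1 in the frame of tray_floor between -0.008 and 0.06 m and x of w2 in the frame of tray_floor between -0.105 and 0.165 m and y of w2 in the frame of tray_floor between -0.092 and 0.092 m and z of w2 in the frame of tray_floor between -0.008 and 0.06 m and x of w3 in the frame of tray_floor between -0.105 and 0.165 m and y of w3 in the frame of tray_floor between -0.092 and 0.092 m and z of w3 in the frame of tray_floor between -0.008 and 0.06 m and x of w4 in the frame of tray_floor between -0.105 and 0.165 m and y of w4 in the frame of tray_floor between -0.092 and 0.092 m and z of w4 in the frame of tray_floor between -0.008 and 0.06 m and value of joint gate above 1.3 rad and value of joint tray below 0.12 rad), for 0.2 s.
3. the tray is tipped steeply with the gate down (value of joint tray above 0.6 rad and value of joint gate above 1.2 rad), for 0.1 s.
At the end, for the whole second after the job is handed in: Every weight present lies at rest in the blue bin; the tray is flat (within 0.07 rad) and the gate shut (within 0.15 rad); the spreader lies flat in its holder with the notched edge within 15 mm of the back stop, within 8 mm of the slot's middle and 0.14 rad of its direction; all let go (x of w1 in the frame of bin between -0.108 and 0.108 m and y of w1 in the frame of bin between -0.095 and 0.095 m and z of w1 in the frame of bin between 0 and 0.085 m and x of w2 in the frame of bin between -0.108 and 0.108 m and y of w2 in the frame of bin between -0.095 and 0.095 m and z of w2 in the frame of bin between 0 and 0.085 m and x of w3 in the frame of bin between -0.108 and 0.108 m and y of w3 in the frame of bin between -0.095 and 0.095 m and z of w3 in the frame of bin between 0 and 0.085 m and x of w4 in the frame of bin between -0.108 and 0.108 m and y of w4 in the frame of bin between -0.095 and 0.095 m and z of w4 in the frame of bin between 0 and 0.085 m and linear speed of each of w1, w2, w3, w4 below 0.03 m/s and x of spreader_edge in the frame of holder between 0.07 and 0.092 m and y of spreader_edge in the frame of holder between -0.008 and 0.008 m and z of spreader_edge in the frame of holder between 0.008 and 0.027 m and angle between the x axis of spreader_edge and the x axis of holder, either way round below 0.14 rad and angle between spreader_edge's own z axis and vertical below 0.12 rad and value of joint tray below 0.07 rad and value of joint gate below 0.15 rad); the robot touches nothing.
It fails at once if the tray is tipped (over 0.3 rad) with the gate up (under 0.5 rad) (value of joint tray above 0.3 rad and value of joint gate below 0.5 rad).
It fails at once if a bystander is moved by more than 50 mm (distance of any of glue_jar, clamp, tape, offcut, drill, brush, can from where it was at the start of the episode above 0.05 m).
Of w1, w2, w3, w4 only 2 to 4 are there at a start; the rules pass over those that are not, and their reading is None.
At some moment in a run one of w1, w2, w3, w4, spreader may be knocked a few centimetres aside while the robot is not near it.
Once in a run the grip may slacken for a moment while it holds something.
It also fails if it takes over 210 s, if anything falls off the work surface, if the arm or the gripper's body presses on something with over 40 N, if the wrist force passes 120 N, or if a joint passes its speed limit or range.

## Robot

A 6-joint arm with a two-finger parallel gripper is mounted at the origin on the work surface. World frame = base frame: x ahead of the robot, y to its left, z up, the work surface at z = 0. Lengths are in m, angles in rad, forces in N, time in s.
With the tool pointing down it reaches from about 0.425 to 0.95 m from the base axis. Payload 3.5 kg.
Tool frame: the origin (TCP) lies at the very end of the fingers, on their centre line; the grasp point (between the pads) lies 19 mm behind it; z points along the fingers, y is the line along which they close (so a half turn about z gives the same grasp; the last joint's range is limited). The gripper opens to 85 mm and grips with 20 to 120 N. Pads are 22 mm wide; open, the fingers measure 114 mm over their backs; the gripper's body (76 mm by 85 mm) begins 54 mm behind the grasp point. The pads swing forward as they close: fully open they stand 13 mm farther back than shut.
Start: joints at [-1.419, 0.286, 1.577, -0, 1.279, -0.15], TCP at [0.201, -0.644, 0.231] pointing down, gripper open.
Joint ranges: [-2.77, 2.77], [-0.9, 2.22], [0.21, 2.48], [-1.53, 4.67], [0.24, 2.81], [-2.84, 2.84]. Speed limits (rad/s): [2.79, 2.79, 3.14, 3.14, 3.14, 3.14].

## Interface

Orientations are given as a unit quaternion [x, y, z, w].
In Python, from plant import ctrl gives the robot as it stands.
- The arm moves only by the tool carry_out, never from a script. Its argument "deltas" is one flat list of numbers, 6 for each row, row after row: the shift along the tool's x, y, z in m, then the turn, a rotation vector about the tool's x, y, z in rad. A call has 1 to 5 rows; each row is the pose to reach, as a shift and turn from the pose commanded when the call began, along the tool's axes at that moment; what a row does not reach only later rows make up. A row lasts 1/8 s, in which the tool goes at most 62.5 mm and 10.7 degrees, less where a joint would pass 70% of its speed; a pose out of reach is approached as far as the arm can. A call with a gripper value outside its range is refused whole. "grip" is the opening in per cent of the stroke, from 0 (shut) to 100 (fully open), set as the call begins (left out, the last holds). The fingers move at their own pace and stop on an object; "grip_force" is the grip in N (left out, the last holds). Time passes only in rows, so rows that repeat a pose let the fingers close. It gives the time, the measured TCP pose, the force, the opening and the grip force at its end, in the units of the state.
- ctrl.get_state(): the state, without advancing time (a new reading comes with each control period).
- ctrl.read_camera(name): name is "side" or "top" or "wrist"; returns (picture, depth): 480x640x3 uint8, red, green, blue; 480x640 float32, m along the optical axis (not along the pixel's ray), 0 where there is no reading.
- ctrl.camera_model(name): a dict with "intrinsics" (3x3 intrinsics, pixels), "extrinsics" (4x4, takes a point from world to camera coordinates); the wrist camera has in their place "hand_eye" (4x4, takes a point from camera to tool coordinates, whose origin is the TCP and whose axes are the flange's). Camera axes: x right, y down, z forward; pixel columns grow to the right and rows downward; lengths in m; the calibration is good to about 2 mm. A picture is of the moment at which its call begins: read the wrist's pose just before it. camera_model takes no time and is no camera call.
- ctrl.sign_off(): hands the job in; it is judged then, once.
Trained networks look in the newest picture that a camera, given by its name, has taken for a name from the list of things; names that differ only in an ending like _2 or _b are one class to them, and where a whole thing is asked for, a point or a joint stands for the part that bears it (a point fixed in the world has none). Each returns a list of dicts, best first, with "score" (0 to 1); they miss things now and then, are a little off and sometimes report something else, mostly with a low value. They report only what shows in the picture. A call takes as long as a camera call.
- ctrl.find_in(camera, query): "uv" ([column, row] in pixels, amid what is visible of it).
The state is a dict: "time": time; "qpos": joint angles; "dq": joint speeds; "joint_efforts": joint torques, N m; "eef_pos": TCP position; "tcp_rot": TCP orientation; "contact_force": force on the tool from outside, world axes, zero at the start; "wrist_torque": the same for the moment, N m; "opening": opening from 0.0 (shut) to 1.0 (fully open); "finger_force": force on a finger pad.
Only numpy, scipy, OpenCV 4.12 (cv2) and the standard library are available. Lean on these libraries where they do the work, as an engineer would, in place of code of your own. Each camera call takes 0.05 s, during which the arm holds its last target. There are 200 camera calls.

## Working session

There is one attempt and no reset: what is moved stays moved. The work goes in short steps, Python scripts to look and compute and a tool call to move; the robot and the scene stay as the last step left them, time stands still between calls to the robot, and variables do not carry over. Pictures are saved under pics/ and viewed, at most 14 in all, crops included, and the job is handed in when it is done.

Besides the shell and the picture viewer there is one more tool, called by a JSON object that holds its "name" and its "arguments", one argument or row to a line. carry_out: Moves the arm, as the interface text tells. Its arguments: {"type":"object","properties":{"deltas":{"type":"array"},"grip":{"type":"number"},"grip_force":{"type":"number"}},"required":["deltas"]}

```bash
mkdir -p pics; ls; cat > h.py <<'E'
import numpy as np, cv2
from plant import ctrl
from scipy.spatial.transform import Rotation as R
def snap(c,fn=None):
    s=ctrl.get_state(); im,d=ctrl.read_camera(c); m=ctrl.camera_model(c)
    K=np.array(m["intrinsics"])
    if c=="wrist":
        T=np.eye(4);T[:3,:3]=R.from_quat(s["tcp_rot"]).as_matrix();T[:3,3]=s["eef_pos"]
        W=T@np.array(m["hand_eye"])
    else: W=np.linalg.inv(np.array(m["extrinsics"]))
    if fn: cv2.imwrite("pics/"+fn,im[:,:,::-1])
    return im,d,K,W
def cloud(d,K,W):
    v,u=np.mgrid[:480,:640]; p=np.stack([(u-K[0,2])/K[0,0]*d,(v-K[1,2])/K[1,1]*d,d],-1)
    P=p@W[:3,:3].T+W[:3,3]; P[d<=0]=np.nan; return P
def at(P,uv,r=2):
    u,v=int(round(uv[0])),int(round(uv[1])); return np.nanmedian(P[max(v-r,0):v+r+1,max(u-r,0):u+r+1].reshape(-1,3),0)
def blob(P,m):
    # PCA rectangle of mask points: centre, long axis angle, size
    q=P[m&np.isfinite(P[...,2])]; r=cv2.minAreaRect((q[:,:2]*1000).astype(np.float32)); return r,q
E
cat > a.py <<'E'
from h import *
np.set_printoptions(precision=3,suppress=True)
for c in ("top","side"):
    im,d,K,W=snap(c,c+"0.png"); P=cloud(d,K,W); print(c,W[:3,3])
    for q in ["tray","gate","gate_ear","tray_bar","bin","panel","w1","spreader_grip","spreader_edge","holder","glue_jar","clamp","tape","offcut","drill","brush","can"]:
        for r in ctrl.find_in(c,q)[:5]:
            if r["score"]>.3: print(q,round(r["score"],2),np.round(r["uv"]),at(P,r["uv"]))
print(ctrl.get_state())
E
python3 a.py
```

```text
pics
top [ 0.36  -0.037  1.399]
tray 0.6 [500. 281.] [ 0.462 -0.405  0.016]
tray 0.56 [237. 232.] [0.571 0.182 0.122]
gate 0.67 [180. 233.] [0.566 0.297 0.152]
gate 0.64 [260. 323.] [0.377 0.148 0.002]
gate_ear 0.74 [180. 234.] [0.564 0.297 0.152]
tray_bar 0.69 [236. 230.] [0.575 0.184 0.122]
panel 0.88 [438. 298.] [ 0.426 -0.264  0.007]
w1 0.94 [399. 318.] [ 0.382 -0.17   0.032]
spreader_grip 0.81 [502. 279.] [ 0.466 -0.411  0.013]
spreader_grip 0.45 [178. 232.] [0.568 0.301 0.157]
spreader_edge 0.7 [517. 220.] [ 0.592 -0.436  0.075]
spreader_edge 0.63 [499. 282.] [ 0.46  -0.401  0.017]
holder 0.97 [408. 182.] [ 0.7   -0.205  0.014]
glue_jar 0.97 [519. 220.] [ 0.592 -0.439  0.076]
glue_jar 0.72 [409. 183.] [ 0.697 -0.207  0.014]
clamp 0.6 [330. 312.] [ 0.399 -0.015  0.01 ]
tape 0.86 [260. 340.] [0.338 0.148 0.003]
tape 0.45 [519. 218.] [ 0.596 -0.44   0.075]
offcut 0.89 [328. 143.] [ 0.799 -0.018  0.02 ]
brush 0.96 [188. 350.] [0.319 0.309 0.021]
can 0.61 [376. 135.] [ 0.789 -0.127  0.101]
can 0.57 [407. 183.] [ 0.698 -0.202  0.013]
side [-0.138  0.82   1.156]
tray 0.76 [262. 275.] 
[... 1064 characters left out ...]
 -0.019  0.019]
drill 0.76 [197. 244.] [0.883 0.122 0.019]
brush 0.8 [307. 401.] [0.318 0.307 0.02 ]
brush 0.62 [417. 209.] [ 0.484 -0.41   0.012]
can 0.97 [277. 204.] [ 0.779 -0.106  0.076]
can 0.46 [344. 350.] [0.335 0.151 0.025]
{'time': 1.8, 'qpos': array([-1.419,  0.286,  1.577, -0.   ,  1.279, -0.15 ]), 'dq': array([-0.   , -0.001, -0.002,  0.   ,  0.001, -0.   ]), 'joint_efforts': array([  0.002, -40.595, -29.293,  -0.   ,   0.001,  -0.   ]), 'eef_pos': array([ 0.201, -0.644,  0.231]), 'tcp_rot': array([ 0.989,  0.15 , -0.   ,  0.   ]), 'contact_force': array([-0.889, -0.208,  0.149]), 'wrist_torque': array([-0.006, -0.001,  0.021]), 'finger_force': 0.0, 'opening': 0.9996235395220372}
```

View pics/top0.png

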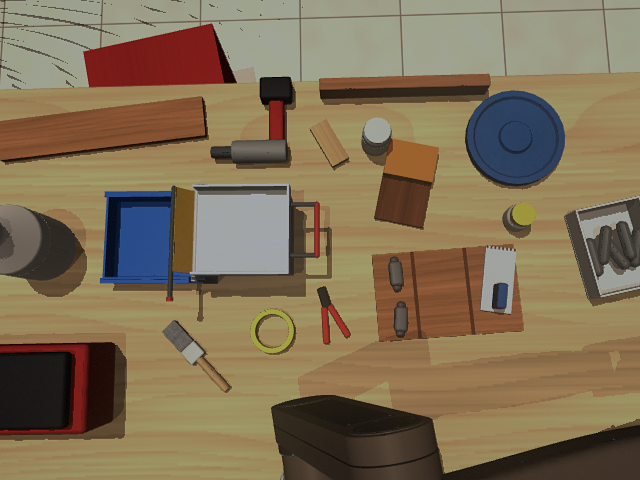

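View pics/side0.png

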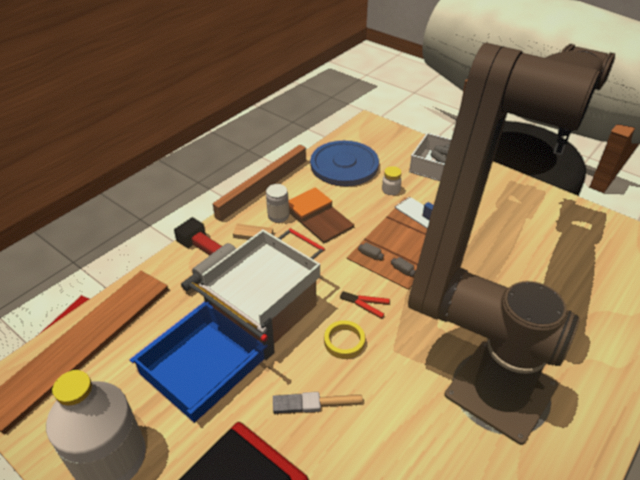

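The top view shows two weights on the panel at (396,274) and (401,318). The spreader's handle is at (500,295) with its notches up at (500,250). The bar is at (318,228), the ear at (170,297) and the holder's roof at (411,163). The side view agrees.

```bash
cat > b.py <<'E'
from h import *
np.set_printoptions(precision=4,suppress=True)
im,d,K,W=snap("top"); P=cloud(d,K,W); X,Y,Z=P[...,0],P[...,1],P[...,2]
hsv=cv2.cvtColor(im,cv2.COLOR_RGB2HSV); H,S,V=[hsv[...,i].astype(int) for i in range(3)]
def box(u0,v0,u1,v1):
    m=np.zeros((480,640),bool); m[v0:v1,u0:u1]=1; return m
def rep(n,m):
    r,q=blob(P,m); b=cv2.boxPoints(r); print(n,m.sum(),np.round(r[0],1),np.round(r[1],1),round(r[2],1),"z",np.round(np.percentile(q[:,2],[10,50,90]),4),"uvmean",np.argwhere(m).mean(0)[::-1].round(1), "mean",q.mean(0),b.round(0).tolist())
rep("panelw_a",box(382,250,408,295)&(Z>.022))
rep("panelw_b",box(388,298,414,340)&(Z>.022))
rep("bar",box(310,195,324,265)&((H<8)|(H>172))&(S>140)&(Z>.12))
rep("walls",box(185,175,300,290)&(Z>.153)&(Z<.17)&(S<60))
rep("floor",box(198,190,288,272)&(Z>.117)&(Z<.126))
rep("ear",box(160,180,180,305)&(Z>.125)&(S<400))
rep("gateY",box(160,175,200,290)&(H>12)&(H<30)&(S>100)&(Z>.1))
rep("roof",box(375,130,445,190)&(Z>.028)&(Z<.045)&(H>8)&(H<16)&(S>150))
rep("board",box(365,130,445,235)&(Z>.007)&(Z<.018))
rep("spr",box(475,235,525,325)&(S<50)&(V>150)&(Z>.006))
rep("hand",box(485,275,515,315)&(H>100)&(H<130)&(S>100))
rep("bin",box(90,180,225,290)&(H>105)&(H<125)&(S>120)&(Z>.053)&(Z<.07))
E
python3 b.py
```

```text
panelw_a 365 [ 483.1 -166.8] [76.4 29.9] 4.3 z [0.0252 0.0313 0.0363] uvmean [395.5 273.3] mean [ 0.4828 -0.1661  0.031 ] [[444.0, -155.0], [446.0, -185.0], [522.0, -179.0], [520.0, -149.0]]
panelw_b 381 [ 379.6 -173.9] [29.8 76.4] 88.0 z [0.0251 0.0316 0.0354] uvmean [400.5 318.8] mean [ 0.3798 -0.1737  0.0309] [[341.0, -187.0], [417.0, -190.0], [418.0, -160.0], [342.0, -158.0]]
bar 271 [569.6   8.6] [ 10.9 118.4] 89.1 z [0.1429 0.1463 0.1494] uvmean [316.1 229.2] mean [0.5696 0.0093 0.1462] [[510.0, 4.0], [629.0, 2.0], [629.0, 13.0], [510.0, 15.0]]
walls 806 [572.8 168.8] [205.2 193.2] 89.1 z [0.1564 0.1606 0.1643] uvmean [251.  227.8] mean [0.5739 0.1455 0.1605] [[475.0, 68.0], [668.0, 65.0], [671.0, 270.0], [478.0, 273.0]]
floor 6527 [575.5 172.4] [194.9 179.3] 88.8 z [0.1192 0.1222 0.1248] uvmean [241.8 230.5] mean [0.5744 0.1711 0.1221] [[484.0, 77.0], [663.0, 73.0], [667.0, 268.0], [488.0, 272.0]]
ear 1006 [545.5 307.2] [ 22.  241.7] 89.0 z [0.1556 0.1644 0.1696] uvmean [173.7 239.4] mean [0.5519 0.3075 0.1634] [[425.0, 298.0], [666.0, 294.0], [667.0, 316.0], [425.0, 320.0]]
g
[... 422 characters left out ...]
0.0092 0.0133 0.0165] uvmean [402.1 199.3] mean [ 0.6586 -0.1894  0.0131] [[574.0, -289.0], [827.0, -296.0], [833.0, -107.0], [579.0, -99.0]]
spr 1457 [ 467.2 -402.6] [ 71.1 149.3] 81.7 z [0.0101 0.0137 0.0173] uvmean [497.8 275.2] mean [ 0.4755 -0.4019  0.0137] [[388.0, -427.0], [536.0, -449.0], [546.0, -378.0], [398.0, -357.0]]
hand 197 [ 427.4 -394.8] [18.7 52.6] 79.7 z [0.059  0.0622 0.0659] uvmean [501.7 294.9] mean [ 0.4274 -0.3951  0.0623] [[400.0, -399.0], [452.0, -409.0], [455.0, -390.0], [403.0, -381.0]]
bin 1195 [576.8 389.5] [224.2 211.4] 88.9 z [0.0558 0.06   0.0638] uvmean [133.4 240.3] mean [0.5682 0.4287 0.0599] [[469.0, 279.0], [680.0, 275.0], [685.0, 500.0], [473.0, 504.0]]
```

```bash
cat > p.py <<'E'
# plan: python3 p.py "x y z yawdeg" ...  -> one call of <=5 rows (or more) per waypoint, chained from measured pose
import sys; from h import *
s=ctrl.get_state(); p=np.array(s["eef_pos"]); r=R.from_quat(s["tcp_rot"])
x=r.as_matrix()[:,0]
print("t",round(s["time"],1),"tcp",p.round(4),"yaw",round(np.degrees(np.arctan2(x[1],x[0])),1),"tilt",round(np.degrees(np.arccos(-r.as_matrix()[2,2])),2),"F",np.round(s["contact_force"],1),"open",round(s["opening"],3),"ff",round(s["finger_force"],1),"q",np.round(s["qpos"],2))
for a in sys.argv[1:]:
    w=np.array([float(t) for t in a.split()]); yaw=np.radians(w[3])
    q=R.from_matrix(np.array([[np.cos(yaw),np.sin(yaw),0],[np.sin(yaw),-np.cos(yaw),0],[0,0,-1]]).T)
    dp=r.inv().apply(w[:3]-p); dr=(r.inv()*q).as_rotvec()
    n=int(np.ceil(max(np.linalg.norm(dp)/.058,np.degrees(np.linalg.norm(dr))/10,1)))
    dp=dp.round(3); dr=dr.round(3); print(a,"rows",n)
    dr[abs(dr)<.004]=0
    prev=0
    for c in range(0,n,5):
        k=min(n,c+5); rows=[]
        for i in range(c+1,k+1):
            f=(i-c)/n
            # deltas relative to start of this sub-call (small rotation coupling handled exactly)
            R0=R.from_rotvec(dr*c/n); v=R0.inv().apply(dp*f); rows+= [*v.round(3),*(dr*f).round(3)]
        print("  ",str([float(t) for t in rows]).replace(" ",""))
    p=p+r.apply(dp); r=r*R.from_rotvec(dr)
E
cat > e.py <<'E'
from h import *
im,d,K,W=snap("top"); P=cloud(d,K,W); X,Y,Z=P[...,0],P[...,1],P[...,2]
m=(X>.42)&(X<.47)&(Y>.25)&(Y<.36)&(Z>.08); m[:, :150]=0
q=P[m]; print(m.sum(),q.mean(0),np.percentile(q,[5,50,95],axis=0).round(4))
E
python3 e.py; python3 p.py "0.3 -0.45 0.30 0" "0.42 -0.15 0.30 0" "0.45 0.15 0.30 0" "0.45 0.315 0.28 0"
```

```text
146 [0.44981469 0.30400399 0.15740854] [[0.4267 0.2602 0.1116]
 [0.4506 0.3114 0.1663]
 [0.4697 0.3176 0.1706]]
t 1.9 tcp [ 0.2007 -0.6445  0.2313] yaw 17.3 tilt 0.0 F [-0.   0.4 -0.1] open 0.998 ff 0.0 q [-1.42  0.29  1.58  0.    1.28 -0.15]
0.3 -0.45 0.30 0 rows 4
   [0.038,-0.039,-0.017,0.0,0.0,0.076,0.076,-0.078,-0.034,0.0,0.0,0.151,0.115,-0.117,-0.052,0.0,0.0,0.226,0.153,-0.156,-0.069,0.0,0.0,0.302]
0.42 -0.15 0.30 0 rows 6
   [0.02,-0.05,0.0,0.0,0.0,0.0,0.04,-0.1,0.0,0.0,0.0,0.0,0.06,-0.15,0.0,0.0,0.0,0.0,0.08,-0.2,0.0,0.0,0.0,0.0,0.1,-0.25,0.0,0.0,0.0,0.0]
   [0.02,-0.05,0.0,0.0,0.0,0.0]
0.45 0.15 0.30 0 rows 6
   [0.005,-0.05,0.0,0.0,0.0,0.0,0.01,-0.1,0.0,0.0,0.0,0.0,0.014,-0.15,0.0,0.0,0.0,0.0,0.019,-0.2,0.0,0.0,0.0,0.0,0.024,-0.25,0.0,0.0,0.0,0.0]
   [0.005,-0.05,0.0,0.0,0.0,0.0]
0.45 0.315 0.28 0 rows 3
   [0.0,-0.055,0.007,0.0,0.0,0.0,0.0,-0.11,0.013,0.0,0.0,0.0,0.0,-0.165,0.02,0.0,0.0,0.0]
```

{"name": "carry_out", "arguments": {
  "deltas": [0.038,-0.039,-0.017,0,0,0.076,0.076,-0.078,-0.034,0,0,0.151,0.115,-0.117,-0.052,0,0,0.226,0.153,-0.156,-0.069,0,0,0.302],
  "grip": 60
}}

```text
time: 2.4
eef_pos: [0.301, -0.4485, 0.3011]
tcp_rot: [1.0, -0.002, 0.0, 0.0]
contact_force: [0.5, 0.4, -0.0]
opening: 0.599
finger_force: 0.0
```

{"name": "carry_out", "arguments": {
  "deltas": [0.02,-0.05,0,0,0,0,0.04,-0.1,0,0,0,0,0.06,-0.15,0,0,0,0,0.08,-0.2,0,0,0,0,0.1,-0.25,0,0,0,0]
}}

```text
time: 3.02
eef_pos: [0.4008, -0.1984, 0.3007]
tcp_rot: [1.0, -0.0, 0.001, 0.0]
contact_force: [1.0, -0.1, -0.5]
opening: 0.6
finger_force: 0.0
```

{"name": "carry_out", "arguments": {
  "deltas": [0.02,-0.05,0,0,0,0,0.025,-0.1,0,0,0,0,0.03,-0.15,0,0,0,0,0.034,-0.2,0,0,0,0,0.04,-0.25,0,0,0,0]
}}

```text
time: 3.65
eef_pos: [0.4404, 0.0516, 0.3007]
tcp_rot: [1.0, -0.0, 0.001, 0.0]
contact_force: [0.7, 0.0, 0.4]
opening: 0.601
finger_force: 0.0
```

{"name": "carry_out", "arguments": {
  "deltas": [0.01,-0.05,0,0,0,0,0.01,-0.1,0,0,0,0,0.01,-0.16,0,0,0,0,0.01,-0.21,0.01,0,0,0,0.01,-0.21,0.01,0,0,0]
}}

```text
time: 4.28
eef_pos: [0.4494, 0.2625, 0.2893]
tcp_rot: [1.0, 0.002, -0.001, 0.0]
contact_force: [0.0, -1.0, 0.1]
opening: 0.598
finger_force: 0.0
```

```bash
cat > w.py <<'E'
import sys; from h import *
im,d,K,W=snap("wrist",sys.argv[1]); P=cloud(d,K,W)
np.set_printoptions(precision=4,suppress=True)
for q in sys.argv[2:]:
    for r in ctrl.find_in("wrist",q)[:3]: print(q,round(r["score"],2),np.round(r["uv"]),at(P,r["uv"]))
E
python3 w.py w1.png gate_ear gate; python3 p.py "0.45 0.312 0.20 0" "0.45 0.312 0.142 0"
```

```text
gate_ear 0.58 [271.  96.] [0.5519 0.3018 0.1555]
gate 0.93 [271.  98.] [0.5506 0.3019 0.1556]
gate 0.59 [637. 261.] [ 0.3639 -0.1565  0.0188]
t 4.4 tcp [0.4506 0.2595 0.2905] yaw -0.0 tilt 0.03 F [-0.  -0.5  0.2] open 0.602 ff 0.0 q [ 0.33 -0.1   1.89 -0.    1.36  1.9 ]
0.45 0.312 0.20 0 rows 2
   [-0.0,-0.026,0.045,0.0,0.0,0.0,-0.001,-0.053,0.09,0.0,0.0,0.0]
0.45 0.312 0.142 0 rows 2
   [0.0,0.0,0.029,0.0,0.0,0.0,0.0,0.0,0.058,0.0,0.0,0.0]
```

View pics/w1.png

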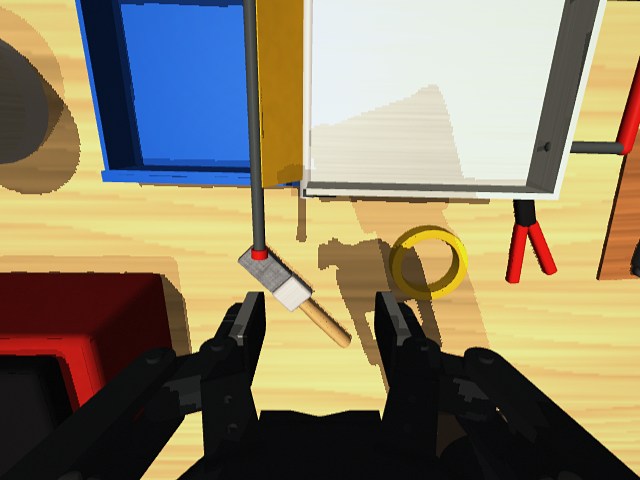

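The ear bar ends at (260,255) and is clear to pinch; the brush lies well below it.

{"name": "carry_out", "arguments": {
  "deltas": [0,-0.026,0.045,0,0,0,-0.001,-0.053,0.09,0,0,0,-0.001,-0.053,0.12,0,0,0,-0.001,-0.053,0.148,0,0,0,-0.001,-0.053,0.148,0,0,0]
}}

```text
time: 5.05
eef_pos: [0.4485, 0.311, 0.1402]
tcp_rot: [1.0, -0.001, -0.002, 0.001]
contact_force: [-0.4, -0.0, 0.0]
opening: 0.597
finger_force: 0.0
```

{"name": "carry_out", "arguments": {
  "deltas": [0,0,0,0,0,0,0,0,0,0,0,0,0,0,0,0,0,0,0,0,0,0,0,0],
  "grip": 0,
  "grip_force": 30
}}

```text
time: 5.55
eef_pos: [0.4507, 0.3136, 0.1442]
tcp_rot: [1.0, -0.0, 0.002, -0.001]
contact_force: [0.6, 1.4, 4.7]
opening: 0.106
finger_force: 29.5
```

```bash
python3 e.py; python3 p.py
```

```text
681 [0.45012095 0.2622806  0.35024844] [[0.4267 0.2509 0.1994]
 [0.4511 0.2587 0.399 ]
 [0.4682 0.2827 0.4594]]
t 5.6 tcp [0.4507 0.3137 0.1442] yaw -0.0 tilt 0.23 F [1.  1.3 4.9] open 0.104 ff 29.5 q [0.42 0.1  1.96 0.   1.08 1.99]
```

{"name": "carry_out", "arguments": {
  "deltas": [0,0.008,-0.005,0,0,0,0,0.016,-0.009,0,0,0,0,0.025,-0.012,0,0,0,0,0.035,-0.013,0,0,0,0,0.037,-0.013,0,0,0]
}}

```text
time: 6.22
eef_pos: [0.4503, 0.2809, 0.1583]
tcp_rot: [1.0, -0.002, 0.002, -0.007]
contact_force: [-1.8, 18.6, 6.0]
opening: 0.106
finger_force: 30.2
```

{"name": "carry_out", "arguments": {
  "deltas": [0,0,0,0,0,0,0,0,0,0,0,0]
}}

```text
time: 6.48
eef_pos: [0.4504, 0.281, 0.1583]
tcp_rot: [1.0, -0.001, 0.002, -0.006]
contact_force: [-1.9, 14.1, 7.5]
opening: 0.107
finger_force: 30.2
```

{"name": "carry_out", "arguments": {
  "deltas": [0,-0.003,0,0,0,0,0,-0.003,0,0,0,0],
  "grip": 45
}}

```text
time: 6.72
eef_pos: [0.4487, 0.2785, 0.1544]
tcp_rot: [1.0, 0.0, -0.001, 0.001]
contact_force: [0.7, -0.4, 0.2]
opening: 0.446
finger_force: 0.0
```

{"name": "carry_out", "arguments": {
  "deltas": [0,0,-0.03,0,0,0,0,0,-0.08,0,0,0,0,0,-0.12,0,0,0,0,0.05,-0.12,0,0,0,0,0.11,-0.12,0,0,0]
}}

```text
time: 7.35
eef_pos: [0.4491, 0.1677, 0.2752]
tcp_rot: [1.0, 0.001, -0.0, 0.001]
contact_force: [1.0, -0.2, -0.3]
opening: 0.449
finger_force: 0.0
```

{"name": "carry_out", "arguments": {
  "deltas": [0.01,0.06,0,0,0,-0.02,0.02,0.12,0,0,0,-0.04,0.03,0.18,0,0,0,-0.06,0.03,0.24,0,0,0,-0.075,0.03,0.3,0,0,0,-0.075],
  "grip": 75
}}

```text
time: 7.98
eef_pos: [0.4784, -0.1333, 0.2743]
tcp_rot: [0.999, 0.037, -0.001, -0.0]
contact_force: [0.6, -0.2, 0.4]
opening: 0.746
finger_force: 0.0
```

```bash
python3 b.py | grep -E "panelw|gateY|ear" | cut -c1-150; python3 p.py "0.483 -0.167 0.12 4.3" "0.483 -0.167 0.012 4.3"
```

```text
panelw_a 922 [ 439.9 -138.7] [88.6 69.6] 89.7 z [0.0327 0.5425 0.5788] uvmean [394.3 268.7] mean [ 0.4501 -0.124   0.4593] [[405.0, -183.0], [474.0, -
panelw_b 1003 [ 374.5 -119.4] [37.2 59.6] 86.8 z [0.5688 0.5805 0.5895] uvmean [399.8 317.1] mean [ 0.3744 -0.1179  0.5792] [[344.0, -136.0], [403.0, 
t 8.0 tcp [ 0.4781 -0.1398  0.2743] yaw 4.0 tilt 0.34 F [ 0.4 -4.2  0.5] open 0.75 ff 0.0 q [-0.49 -0.14  1.95 -0.01  1.33  1.02]
0.483 -0.167 0.12 4.3 rows 3
   [0.001,0.009,0.051,0.002,0.0,-0.002,0.002,0.018,0.103,0.003,0.0,-0.004,0.003,0.027,0.154,0.005,0.0,-0.006]
0.483 -0.167 0.012 4.3 rows 2
   [0.0,0.0,0.054,0.0,0.0,0.0,0.001,0.0,0.108,0.0,0.0,0.0]Traceback (most recent call last):
  File "b.py", line 14, in <module>
    rep("ear",box(160,180,180,305)&(Z>.125)&(S<400))
    ~~~^^^^^^^^^^^^^^^^^^^^^^^^^^^^^^^^^^^^^^^^^^^^^
  File "b.py", line 8, in rep
    r,q=blob(P,m); b=cv2.boxPoints(r); print(n,m.sum(),np.round(r[0],1),np.round(r[1],1),round(r[2],1),"z",np.round(np.percentile(q[:,2],[10,50,90]),4),"uvmean",np.argwhere(m).mean(0)[::-1].round(1), "mean",q.mean(0),b.round(0).tolist())
                                                                                                                    ~~~~~~~~~~~~~^^^^^^^^^^^^^^^^^^^
    return _quantile_unchecked(
        a, q, axis, out, overwrite_input, method, keepdims, weights)
    return _ureduce(a,
                    func=_quantile_ureduce_func,
    ...<5 lines>...
                    overwrite_input=overwrite_input,
                    method=method)
    r = func(a, **kwargs)
    result = _quantile(arr,
                       quantiles=q,
    ...<2 lines>...
                       out=out,
                       weights=wgt)
    slices_having_nans = np.isnan(arr[-1, ...])
                                  ~~~^^^^^^^^^
IndexError: index -1 is out of bounds for axis 0 with size 0
```

```bash
cat > wt.py <<'E'
# weights seen by wrist camera: raised grey blobs
import sys; from h import *
im,d,K,W=snap("wrist",sys.argv[1] if len(sys.argv)>1 else None); P=cloud(d,K,W)
hsv=cv2.cvtColor(im,cv2.COLOR_RGB2HSV)
m=(P[...,2]>.02)&(P[...,2]<.05)&(P[...,1]<-.05)&(P[...,1]>-.35)&(P[...,0]<.56)&(hsv[...,1]<70)
n,l,st,_=cv2.connectedComponentsWithStats(m.astype(np.uint8))
for i in range(1,n):
    if st[i,4]>300:
        r,q=blob(P,l==i); print(st[i].tolist(),np.round(r[0],1),np.round(r[1],1),round(r[2],1),np.round(np.percentile(q[:,2],[5,50,95]),4))
E
python3 wt.py w2.png;python3 p.py
```

```text
[330, 162, 25, 65, 1370] [ 483.6 -165.3] [76.8 28.7] 4.6 [0.0229 0.0318 0.0339]
[327, 246, 28, 56, 1124] [ 380.5 -172.5] [29.6 77.3] 85.9 [0.0226 0.0317 0.0336]
t 8.1 tcp [ 0.4783 -0.1363  0.2742] yaw 3.9 tilt 0.17 F [ 0.8  0.8 -1. ] open 0.753 ff 0.0 q [-0.48 -0.14  1.95 -0.    1.33  1.02]
```

View pics/w2.png

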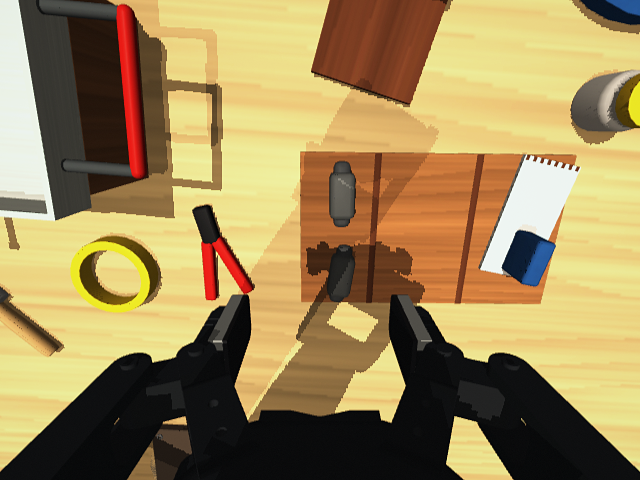

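The wrist picture shows both weights clearly, at (342,193) and (341,272). They agree with the top camera within 2 mm.

{"name": "carry_out", "arguments": {
  "deltas": [0.002,0.01,0.055,0,0,0,0.003,0.02,0.11,0,0,0,0.003,0.029,0.165,0,0,0,0.003,0.029,0.215,0,0,0,0.003,0.029,0.255,0,0,-0.005]
}}

```text
time: 8.7
eef_pos: [0.4828, -0.1586, 0.0174]
tcp_rot: [0.999, 0.04, -0.002, -0.001]
contact_force: [-0.1, -1.0, -0.8]
opening: 0.749
finger_force: 0.0
```

{"name": "carry_out", "arguments": {
  "deltas": [0,0,0.007,0,0,0,0,0,0.007,0,0,0]
}}

```text
time: 8.95
eef_pos: [0.4847, -0.1596, 0.0136]
tcp_rot: [0.999, 0.04, -0.0, -0.0]
contact_force: [0.7, -0.6, -0.1]
opening: 0.752
finger_force: 0.0
```

```bash
python3 p.py
```

```text
t 8.9 tcp [ 0.4847 -0.1596  0.0136] yaw 4.6 tilt 0.02 F [ 0.7 -0.6 -0.1] open 0.752 ff 0.0 q [-0.52  0.23  2.1  -0.    0.81  0.97]
```

{"name": "carry_out", "arguments": {
  "deltas": [-0.001,0.006,0.003,0,0,0,-0.001,0.006,0.003,0,0,0]
}}

```text
time: 9.2
eef_pos: [0.4852, -0.1668, 0.0119]
tcp_rot: [0.999, 0.04, 0.001, 0.001]
contact_force: [0.4, 0.3, 0.7]
opening: 0.747
finger_force: 0.0
```

{"name": "carry_out", "arguments": {
  "deltas": [0,0,0,0,0,0,0,0,0,0,0,0,0,0,0,0,0,0,0,0,0,0,0,0],
  "grip": 0,
  "grip_force": 70
}}

```text
time: 9.7
eef_pos: [0.4845, -0.1661, 0.0112]
tcp_rot: [0.999, 0.04, 0.0, 0.0]
contact_force: [-0.9, 0.4, 5.6]
opening: 0.337
finger_force: 71.7
```

{"name": "carry_out", "arguments": {
  "deltas": [0,0,-0.05,0,0,0,0,0,-0.1,0,0,0,0,0,-0.16,0,0,0,0,0,-0.21,0,0,0,0,0,-0.23,0,0,0]
}}

```text
time: 10.32
eef_pos: [0.4847, -0.166, 0.2429]
tcp_rot: [0.999, 0.04, 0.002, 0.001]
contact_force: [-0.2, 0.4, -4.4]
opening: 0.338
finger_force: 71.1
```

```bash
python3 p.py "0.56 0.06 0.25 0"  "0.575 0.215 0.22 0" "0.575 0.215 0.129 0"
```

```text
t 10.3 tcp [ 0.4847 -0.166   0.2429] yaw 4.6 tilt 0.23 F [-0.2  0.4 -4.4] open 0.338 ff 71.1 q [-0.53 -0.09  1.96  0.    1.27  0.96]
0.56 0.06 0.25 0 rows 5
   [0.019,-0.044,-0.001,0.0,-0.001,0.016,0.037,-0.088,-0.003,0.0,-0.002,0.032,0.056,-0.131,-0.004,0.0,-0.002,0.048,0.074,-0.175,-0.006,0.0,-0.003,0.064,0.093,-0.219,-0.007,0.0,-0.004,0.08]
0.575 0.215 0.22 0 rows 3
   [0.005,-0.052,0.01,0.0,0.0,0.0,0.01,-0.103,0.019,0.0,0.0,0.0,0.015,-0.155,0.029,0.0,0.0,0.0]
0.575 0.215 0.129 0 rows 2
   [0.0,-0.0,0.046,0.0,0.0,0.0,0.0,-0.001,0.091,0.0,0.0,0.0]
```

{"name": "carry_out", "arguments": {
  "deltas": [0.019,-0.044,-0.001,0,0,0.016,0.037,-0.088,-0.003,0,0,0.032,0.056,-0.131,-0.004,0,0,0.048,0.074,-0.175,-0.006,0,0,0.064,0.093,-0.219,-0.007,0,0,0.08]
}}

```text
time: 10.95
eef_pos: [0.5585, 0.0616, 0.2451]
tcp_rot: [1.0, -0.0, -0.002, -0.0]
contact_force: [0.6, 0.0, -5.1]
opening: 0.332
finger_force: 75.4
```

{"name": "carry_out", "arguments": {
  "deltas": [0.005,-0.052,0.01,0,0,0,0.01,-0.103,0.019,0,0,0,0.015,-0.155,0.029,0,0,0,0.015,-0.155,0.06,0,0,0,0.015,-0.155,0.1,0,0,0]
}}

```text
time: 11.58
eef_pos: [0.5736, 0.216, 0.1453]
tcp_rot: [1.0, 0.001, -0.0, 0.0]
contact_force: [-0.2, -0.4, -4.2]
opening: 0.336
finger_force: 75.6
```

```bash
python3 p.py "0.575 0.215 0.128 0"
```

```text
t 11.6 tcp [0.5736 0.216  0.1453] yaw 0.1 tilt 0.05 F [-0.2 -0.4 -4.2] open 0.336 ff 75.6 q [ 0.19  0.23  1.8  -0.    1.1   1.76]
0.575 0.215 0.128 0 rows 1
   [0.001,0.001,0.017,0.0,0.0,0.0]
```

{"name": "carry_out", "arguments": {
  "deltas": [0.001,0.001,0.009,0,0,0,0.001,0.001,0.018,0,0,0,0.001,0.001,0.018,0,0,0]
}}

```text
time: 11.95
eef_pos: [0.5757, 0.2137, 0.1298]
tcp_rot: [1.0, -0.0, 0.0, -0.0]
contact_force: [0.3, -0.6, -3.8]
opening: 0.334
finger_force: 75.6
```

{"name": "carry_out", "arguments": {
  "deltas": [0,0,0,0,0,0,0,0,0,0,0,0,0,0,0,0,0,0],
  "grip": 55
}}

```text
time: 12.32
eef_pos: [0.5763, 0.2141, 0.131]
tcp_rot: [1.0, -0.0, 0.001, -0.0]
contact_force: [-0.1, 0.2, -0.5]
opening: 0.551
finger_force: 0.0
```

{"name": "carry_out", "arguments": {
  "deltas": [0,0,-0.03,0,0,0,0,0,-0.08,0,0,0,0,0,-0.13,0,0,0,-0.02,0.04,-0.13,0,0,0,-0.04,0.095,-0.13,0,0,0]
}}

```text
time: 12.95
eef_pos: [0.5355, 0.1187, 0.2613]
tcp_rot: [1.0, 0.001, 0.002, 0.0]
contact_force: [0.8, -0.5, 0.2]
opening: 0.551
finger_force: 0.0
```

{"name": "carry_out", "arguments": {
  "deltas": [-0.025,0.05,0,0,0,0.01,-0.05,0.1,0,0,0,0.02,-0.075,0.15,0,0,0,0.03,-0.1,0.2,0,0,0,0.04,-0.12,0.25,0,0,0,0.052],
  "grip": 75
}}

```text
time: 13.58
eef_pos: [0.4144, -0.1325, 0.2602]
tcp_rot: [1.0, -0.026, 0.001, 0.001]
contact_force: [0.6, -0.5, 0.5]
opening: 0.747
finger_force: 0.0
```

```bash
python3 wt.py; python3 p.py "0.389 -0.174 0.10 -3" "0.389 -0.174 0.011 -3"
```

```text
[343, 195, 28, 64, 1384] [ 380.8 -172.6] [29.8 77.4] 85.4 [0.0226 0.0317 0.0337]
t 13.6 tcp [ 0.4128 -0.1375  0.2602] yaw -3.3 tilt 0.33 F [ 1.4 -2.9  0.9] open 0.744 ff 0.0 q [-0.55 -0.3   2.1  -0.01  1.33  1.08]
0.389 -0.174 0.10 -3 rows 3
   [-0.007,0.012,0.053,0.002,0.0,-0.002,-0.015,0.025,0.107,0.004,0.0,-0.003,-0.022,0.037,0.16,0.006,0.0,-0.005]
0.389 -0.174 0.011 -3 rows 2
   [0.0,0.0,0.044,0.0,0.0,0.0,0.0,0.0,0.089,0.0,0.0,0.0]
```

{"name": "carry_out", "arguments": {
  "deltas": [-0.007,0.013,0.053,0,0,0,-0.015,0.028,0.107,0,0,0,-0.022,0.04,0.16,0,0,0,-0.022,0.04,0.2,0,0,0,-0.022,0.04,0.235,0,0,0]
}}

```text
time: 14.25
eef_pos: [0.3912, -0.1701, 0.0234]
tcp_rot: [1.0, -0.026, 0.0, 0.0]
contact_force: [-0.3, -0.5, -0.3]
opening: 0.751
finger_force: 0.0
```

{"name": "carry_out", "arguments": {
  "deltas": [0,0,0,0,0,0]
}}

```text
time: 14.38
eef_pos: [0.3894, -0.1686, 0.0224]
tcp_rot: [1.0, -0.026, -0.002, -0.002]
contact_force: [-0.1, -0.8, 1.2]
opening: 0.749
finger_force: 0.0
```

```bash
python3 p.py "0.388 -0.174 0.011 -3"
```

```text
t 14.4 tcp [ 0.3894 -0.1686  0.0224] yaw -3.0 tilt 0.35 F [-0.1 -0.8  1.2] open 0.749 ff 0.0 q [-0.65  0.03  2.3   0.    0.81  0.97]
0.388 -0.174 0.011 -3 rows 1
   [-0.001,0.006,0.011,0.0,0.005,0.0]
```

{"name": "carry_out", "arguments": {
  "deltas": [-0.003,0.004,0.011,0,0,0,-0.003,0.004,0.011,0,0,0]
}}

```text
time: 14.62
eef_pos: [0.3885, -0.1743, 0.0141]
tcp_rot: [1.0, -0.026, 0.001, 0.0]
contact_force: [0.1, -0.2, 0.7]
opening: 0.755
finger_force: 0.0
```

{"name": "carry_out", "arguments": {
  "deltas": [0,0,0,0,0,0,0,0,0,0,0,0,0,0,0,0,0,0,0,0,0,0,0,0],
  "grip": 0,
  "grip_force": 70
}}

```text
time: 15.12
eef_pos: [0.3888, -0.1743, 0.0145]
tcp_rot: [1.0, -0.026, 0.001, 0.001]
contact_force: [-2.8, 0.9, 6.6]
opening: 0.332
finger_force: 70.8
```

{"name": "carry_out", "arguments": {
  "deltas": [0,0,-0.05,0,0,0,0,0,-0.1,0,0,0,0,0,-0.16,0,0,0,0,0,-0.21,0,0,0,0,0,-0.24,0,0,0]
}}

```text
time: 15.75
eef_pos: [0.3883, -0.1738, 0.2557]
tcp_rot: [1.0, -0.026, 0.001, 0.001]
contact_force: [0.5, 0.0, -4.6]
opening: 0.329
finger_force: 70.7
```

```bash
python3 p.py "0.57 0.135 0.25 0"  "0.57 0.135 0.145 0"
```

```text
t 15.8 tcp [ 0.3883 -0.1738  0.2557] yaw -3.0 tilt 0.19 F [ 0.5  0.  -4.6] open 0.329 ff 70.7 q [-0.66 -0.32  2.13  0.    1.33  0.96]
0.57 0.135 0.25 0 rows 7
   [0.024,-0.045,0.001,0.0,0.0,-0.007,0.047,-0.091,0.002,0.0,0.0,-0.015,0.071,-0.136,0.003,0.0,0.0,-0.022,0.094,-0.182,0.003,0.0,0.0,-0.03,0.118,-0.227,0.004,0.0,0.0,-0.037]
   [0.025,-0.045,0.001,0.0,0.0,-0.007,0.05,-0.089,0.002,0.0,0.0,-0.015]
0.57 0.135 0.145 0 rows 2
   [0.0,0.0,0.052,0.0,0.0,0.0,0.0,0.0,0.105,0.0,0.0,0.0]
```

{"name": "carry_out", "arguments": {
  "deltas": [0.024,-0.045,0.001,0,0,-0.007,0.047,-0.091,0.002,0,0,-0.015,0.071,-0.136,0.003,0,0,-0.022,0.094,-0.182,0.003,0,0,-0.03,0.118,-0.227,0.004,0,0,-0.037]
}}

```text
time: 16.38
eef_pos: [0.5176, 0.0486, 0.2481]
tcp_rot: [1.0, -0.007, -0.001, 0.0]
contact_force: [0.5, -0.1, -3.0]
opening: 0.336
finger_force: 70.6
```

{"name": "carry_out", "arguments": {
  "deltas": [0.025,-0.045,0.001,0,0,-0.007,0.05,-0.089,0.002,0,0,-0.015,0.05,-0.089,0.04,0,0,-0.015,0.05,-0.089,0.085,0,0,-0.015,0.05,-0.089,0.105,0,0,-0.015]
}}

```text
time: 17.0
eef_pos: [0.5661, 0.1352, 0.1397]
tcp_rot: [1.0, 0.0, -0.004, 0.0]
contact_force: [-0.4, -0.1, -3.3]
opening: 0.33
finger_force: 70.6
```

{"name": "carry_out", "arguments": {
  "deltas": [0,0,0.008,0,0,0,0,0,0.014,0,0,0,0,0,0.014,0,0,0]
}}

```text
time: 17.38
eef_pos: [0.5698, 0.1349, 0.1315]
tcp_rot: [1.0, -0.0, 0.001, -0.0]
contact_force: [0.7, -0.3, -3.6]
opening: 0.334
finger_force: 70.7
```

```bash
python3 p.py
```

```text
t 17.4 tcp [0.5698 0.1349 0.1315] yaw -0.0 tilt 0.11 F [ 0.7 -0.3 -3.6] open 0.334 ff 70.7 q [0.06 0.19 1.88 0.   1.07 1.63]
```

{"name": "carry_out", "arguments": {
  "deltas": [0,0,0.002,0,0,0,0,0,0.002,0,0,0,0,0,0.002,0,0,0],
  "grip": 55
}}

```text
time: 17.75
eef_pos: [0.5697, 0.1351, 0.1294]
tcp_rot: [1.0, -0.0, 0.001, -0.0]
contact_force: [0.2, 0.7, 0.4]
opening: 0.558
finger_force: 0.0
```

{"name": "carry_out", "arguments": {
  "deltas": [0,0,-0.03,0,0,0,0,0,-0.08,0,0,0,0,0,-0.13,0,0,0,-0.04,-0.04,-0.15,0,0,0,-0.08,-0.08,-0.16,0,0,0]
}}

```text
time: 18.38
eef_pos: [0.4892, 0.2157, 0.2911]
tcp_rot: [1.0, -0.001, 0.002, -0.001]
contact_force: [0.2, 0.5, -0.2]
opening: 0.551
finger_force: 0.0
```

{"name": "carry_out", "arguments": {
  "deltas": [-0.02,-0.035,0,0,0,0,-0.04,-0.066,0,0,0,0,-0.04,-0.066,0,0,0,0]
}}

```text
time: 18.75
eef_pos: [0.4479, 0.2827, 0.2889]
tcp_rot: [1.0, 0.002, 0.0, -0.0]
contact_force: [0.7, 0.6, 1.0]
opening: 0.55
finger_force: 0.0
```

```bash
python3 w.py w3.png w1; python3 p.py "0.45 0.281 0.158 0"; python3 - <<'E'
from h import *
im,d,K,W=snap("top"); P=cloud(d,K,W); X,Y,Z=P[...,0],P[...,1],P[...,2]
m=(Z>.135)&(Z<.152)&(X>.49)&(X<.66)&(Y>.085)&(Y<.262)
q=P[m]; print("in tray",m.sum(), q.min(0),q.max(0))
E
```

```text
w1 0.97 [404.  67.] [0.5722 0.2208 0.1481]
w1 0.78 [504.  81.] [0.5629 0.1426 0.1476]
t 18.9 tcp [0.4492 0.281  0.2886] yaw 0.0 tilt 0.05 F [-0.3 -0.2  0.2] open 0.549 ff 0.0 q [ 0.37 -0.08  1.87 -0.    1.35  1.94]
0.45 0.281 0.158 0 rows 3
   [0.0,0.0,0.044,0.0,0.0,0.0,0.001,0.0,0.087,0.0,0.0,0.0,0.001,0.0,0.131,0.0,0.0,0.0]
in tray 824 [0.52173019 0.1199248  0.13510485] [0.6129235  0.22697005 0.15190517]
```

View pics/w3.png

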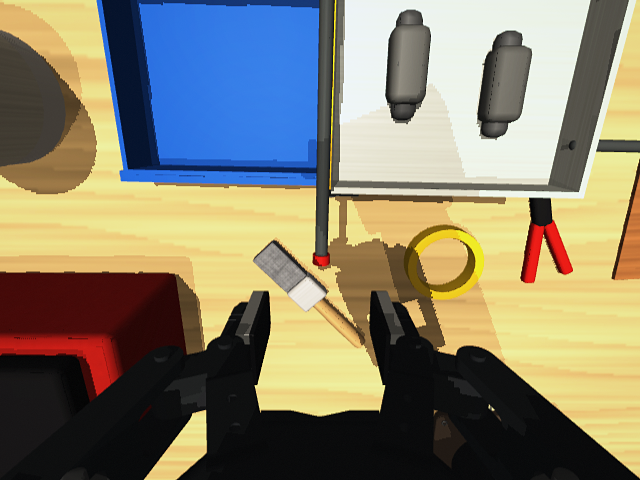

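Both weights lie in the flat tray, at (408,65) and (504,85), and the gate is upright.

{"name": "carry_out", "arguments": {
  "deltas": [0,0,0.05,0,0,0,0,0,0.1,0,0,0,0,0,0.131,0,0,0,0,0,0.131,0,0,0]
}}

```text
time: 19.4
eef_pos: [0.4478, 0.2793, 0.1542]
tcp_rot: [1.0, -0.001, -0.003, 0.001]
contact_force: [0.4, 0.0, 0.4]
opening: 0.554
finger_force: 0.0
```

{"name": "carry_out", "arguments": {
  "deltas": [0,0,0,0,0,0,0,0,0,0,0,0,0,0,0,0,0,0,0,0,0,0,0,0],
  "grip": 0,
  "grip_force": 30
}}

```text
time: 19.9
eef_pos: [0.4506, 0.2814, 0.1596]
tcp_rot: [1.0, -0.0, 0.002, -0.0]
contact_force: [0.8, -1.1, 5.5]
opening: 0.103
finger_force: 29.5
```

{"name": "carry_out", "arguments": {
  "deltas": [0,-0.009,0.001,0,0,0,0,-0.018,0.005,0,0,0,0,-0.026,0.009,0,0,0,0,-0.033,0.014,0,0,0,0,-0.039,0.02,0,0,0]
}}

```text
time: 20.52
eef_pos: [0.4508, 0.3203, 0.138]
tcp_rot: [1.0, 0.0, 0.002, 0.0]
contact_force: [4.4, -4.0, 4.6]
opening: 0.104
finger_force: 30.6
```

{"name": "carry_out", "arguments": {
  "deltas": [0,-0.006,0.007,0,0,0,0,-0.01,0.015,0,0,0,0,-0.013,0.024,0,0,0,0,-0.015,0.035,0,0,0,0,-0.015,0.047,0,0,0]
}}

```text
time: 21.15
eef_pos: [0.4507, 0.3354, 0.0909]
tcp_rot: [1.0, 0.0, 0.002, -0.0]
contact_force: [5.2, -6.0, 5.2]
opening: 0.106
finger_force: 31.7
```

```bash
python3 p.py
```

```text
t 21.1 tcp [0.4507 0.3354 0.0909] yaw 0.0 tilt 0.22 F [ 5.2 -6.   5.2] open 0.106 ff 31.7 q [ 0.46  0.2   1.96 -0.    0.98  2.03]
```

{"name": "carry_out", "arguments": {
  "deltas": [0,0,0,0,0,0,0,0,0,0,0,0,0,0,0,0,0,0],
  "grip": 50
}}

```text
time: 21.52
eef_pos: [0.4483, 0.3352, 0.0899]
tcp_rot: [1.0, 0.0, -0.001, -0.0]
contact_force: [0.8, -0.4, 0.2]
opening: 0.494
finger_force: 0.0
```

{"name": "carry_out", "arguments": {
  "deltas": [0,0,-0.04,0,0,0,0,0,-0.09,0,0,0,0,0,-0.14,0,0,0,0,0.03,-0.18,0,0,0,0,0.08,-0.2,0,0,0]
}}

```text
time: 22.15
eef_pos: [0.4495, 0.2555, 0.2937]
tcp_rot: [1.0, 0.001, 0.002, -0.001]
contact_force: [0.1, -0.5, 0.1]
opening: 0.496
finger_force: 0.0
```

{"name": "carry_out", "arguments": {
  "deltas": [0.025,0.05,0,0,0,0,0.05,0.1,0,0,0,0,0.075,0.15,0,0,0,0,0.1,0.2,0,0,0,0,0.119,0.246,0,0,0,0]
}}

```text
time: 22.78
eef_pos: [0.5685, 0.0075, 0.2904]
tcp_rot: [1.0, -0.0, 0.0, -0.0]
contact_force: [1.1, 0.8, -0.0]
opening: 0.497
finger_force: 0.0
```

```bash
python3 w.py w4.png tray_bar; python3 p.py "0.57 0.010 0.20 0" "0.57 0.010 0.121 0"; python3 - <<'E'
from h import *
im,d,K,W=snap("wrist"); P=cloud(d,K,W); hsv=cv2.cvtColor(im,cv2.COLOR_RGB2HSV)
m=((hsv[...,0]<8)|(hsv[...,0]>172))&(hsv[...,1]>140)&(P[...,2]>.13)&(P[...,2]<.16)
q=P[m];print("bar",m.sum(),q.mean(0),q.min(0),q.max(0))
im,d,K,W=snap("top"); P=cloud(d,K,W)
m=(P[...,0]>.42)&(P[...,0]<.47)&(P[...,1]>.25)&(P[...,1]<.38)&(P[...,2]>.08)&(P[...,2]<.2)
print("ear",m.sum(),np.median(P[m],0))
E
```

```text
tray_bar 0.67 [178.  11.] [0.7591 0.1505 0.0449]
tray_bar 0.56 [141. 209.] [0.5755 0.1783 0.1222]
t 22.9 tcp [0.569  0.0052 0.2899] yaw -0.3 tilt 0.05 F [0.1 0.2 0.4] open 0.496 ff 0.0 q [-0.17  0.01  1.78 -0.    1.35  1.41]
0.57 0.010 0.20 0 rows 2
   [0.0,-0.002,0.045,0.0,0.0,-0.002,0.001,-0.005,0.09,0.0,0.0,-0.005]
0.57 0.010 0.121 0 rows 2
   [0.0,0.0,0.04,0.0,0.0,0.0,0.0,0.0,0.079,0.0,0.0,0.0]
bar 1643 [0.57384877 0.00992302 0.14574238] [0.50914248 0.00377421 0.14119081] [0.6297803  0.01616222 0.149347  ]
ear 128 [0.4513756  0.33322478 0.11476433]
```

View pics/w4.png

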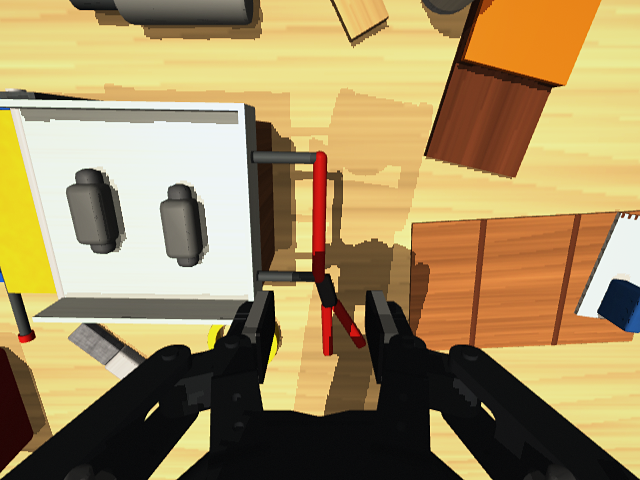

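The gate is fully lowered, both weights are aboard and the red bar is at (320,215), free to grip.

{"name": "carry_out", "arguments": {
  "deltas": [0,-0.002,0.05,0,0,0,0.002,-0.004,0.1,0,0,0,0.002,-0.004,0.15,0,0,0,0.002,-0.004,0.169,0,0,0,0.002,-0.004,0.169,0,0,0]
}}

```text
time: 23.6
eef_pos: [0.5692, 0.0141, 0.1206]
tcp_rot: [1.0, 0.001, -0.001, -0.0]
contact_force: [-0.2, -0.3, -0.6]
opening: 0.495
finger_force: 0.0
```

{"name": "carry_out", "arguments": {
  "deltas": [0,0,0,0,0,0,0,0,0,0,0,0,0,0,0,0,0,0,0,0,0,0,0,0],
  "grip": 0,
  "grip_force": 45
}}

```text
time: 24.1
eef_pos: [0.5719, 0.0083, 0.1245]
tcp_rot: [1.0, 0.0, 0.002, 0.005]
contact_force: [-1.9, -13.8, 1.5]
opening: 0.122
finger_force: 43.8
```

```bash
python3 p.py
```

```text
t 24.1 tcp [0.5719 0.0083 0.1245] yaw 0.0 tilt 0.62 F [ -1.9 -13.8   1.5] open 0.122 ff 43.8 q [-0.16  0.17  1.92 -0.01  1.04  1.42]
```

{"name": "carry_out", "arguments": {
  "deltas": [0,0.004,-0.013,0,0,0,0,0,-0.026,0,0,0,0,-0.006,-0.052,0,0,0,0,-0.015,-0.077,0,0,0,0,-0.027,-0.101,0,0,0]
}}

```text
time: 24.72
eef_pos: [0.5723, 0.0372, 0.2246]
tcp_rot: [1.0, -0.001, 0.004, 0.004]
contact_force: [6.6, -7.9, -5.7]
opening: 0.119
finger_force: 43.8
```

{"name": "carry_out", "arguments": {
  "deltas": [0,-0.006,-0.012,0,0,0,0,-0.013,-0.023,0,0,0,0,-0.021,-0.034,0,0,0,0,-0.03,-0.044,0,0,0,0,-0.038,-0.054,0,0,0]
}}

```text
time: 25.35
eef_pos: [0.5729, 0.0747, 0.2802]
tcp_rot: [1.0, -0.001, 0.005, 0.004]
contact_force: [4.6, -6.8, -1.4]
opening: 0.123
finger_force: 43.7
```

{"name": "carry_out", "arguments": {
  "deltas": [0,-0.01,-0.01,0,0,0,0,-0.02,-0.018,0,0,0,0,-0.03,-0.026,0,0,0,0,-0.041,-0.034,0,0,0,0,-0.051,-0.043,0,0,0]
}}

```text
time: 25.98
eef_pos: [0.5738, 0.1255, 0.3257]
tcp_rot: [1.0, -0.001, 0.008, 0.004]
contact_force: [6.3, -8.0, 4.6]
opening: 0.117
finger_force: 43.9
```

```bash
python3 p.py; cat > bin.py <<'E'
import sys; from h import *
for c in ("top","side"):
    im,d,K,W=snap(c,sys.argv[1]+c+".png"); P=cloud(d,K,W)
    for r in ctrl.find_in(c,"w1"): print(c,round(r["score"],2),np.round(r["uv"]),at(P,r["uv"]).round(3))
E
python3 bin.py tip_
```

```text
t 26.0 tcp [0.5738 0.1255 0.3257] yaw -0.1 tilt 1.0 F [ 6.3 -8.   4.6] open 0.117 ff 43.9 q [ 0.05  0.03  1.7  -0.01  1.4   1.62]
top 0.9 [156. 244.] [0.561 0.383 0.035]
top 0.68 [144. 237.] [0.579 0.412 0.037]
top 0.49 [214. 222.] [0.581 0.216 0.196]
top 0.32 [273. 127.] [0.836 0.111 0.036]
top 0.31 [133. 238.] [0.581 0.448 0.007]
side 0.71 [207. 364.] [0.551 0.388 0.036]
```

View pics/tip_side.png

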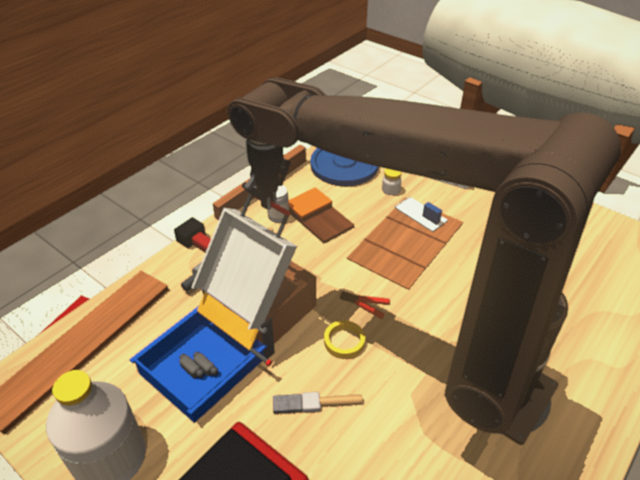

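Both weights lie in the bin at (190,363) and (208,364), and the tray is empty at about 0.88 rad. I'll lower it back down the same arc.

{"name": "carry_out", "arguments": {
  "deltas": [0,0.021,0.017,0,0,0,0,0.041,0.034,0,0,0,0,0.051,0.043,0,0,0,0,0.068,0.063,0,0,0,0,0.083,0.085,0,0,0]
}}

```text
time: 26.8
eef_pos: [0.5725, 0.0447, 0.2386]
tcp_rot: [1.0, -0.001, 0.005, 0.001]
contact_force: [2.8, -0.7, 3.1]
opening: 0.119
finger_force: 46.4
```

{"name": "carry_out", "arguments": {
  "deltas": [0,0.012,0.024,0,0,0,0,0.021,0.049,0,0,0,0,0.027,0.075,0,0,0,0,0.031,0.1,0,0,0,0,0.031,0.114,0,0,0]
}}

```text
time: 27.42
eef_pos: [0.5721, 0.0082, 0.124]
tcp_rot: [1.0, 0.001, 0.002, 0.007]
contact_force: [-22.2, -14.3, 52.1]
opening: 0.116
finger_force: 54.7
```

```bash
python3 p.py
```

```text
t 27.4 tcp [0.5721 0.0082 0.124 ] yaw 0.1 tilt 0.82 F [-22.2 -14.3  52.1] open 0.116 ff 54.7 q [-0.16  0.17  1.92 -0.02  1.04  1.42]
```

{"name": "carry_out", "arguments": {
  "deltas": [0,0.004,-0.004,0,0,0,0,0.004,-0.004,0,0,0]
}}

```text
time: 27.68
eef_pos: [0.5719, 0.0084, 0.1262]
tcp_rot: [1.0, -0.0, 0.003, 0.003]
contact_force: [2.6, -9.1, -1.5]
opening: 0.119
finger_force: 49.3
```

{"name": "carry_out", "arguments": {
  "deltas": [0,0,0,0,0,0,0,0,0,0,0,0,0,0,0,0,0,0],
  "grip": 50
}}

```text
time: 28.05
eef_pos: [0.57, 0.0116, 0.1246]
tcp_rot: [1.0, 0.0, 0.0, -0.0]
contact_force: [0.1, -1.2, -0.4]
opening: 0.501
finger_force: 0.0
```

{"name": "carry_out", "arguments": {
  "deltas": [0,0,-0.04,0,0,0,0,0,-0.09,0,0,0,0,0,-0.14,0,0,0,-0.02,-0.03,-0.17,0,0,0,-0.04,-0.08,-0.17,0,0,0]
}}

```text
time: 28.68
eef_pos: [0.5313, 0.0914, 0.2985]
tcp_rot: [1.0, -0.001, 0.004, -0.0]
contact_force: [-0.7, -0.0, -0.2]
opening: 0.501
finger_force: 0.0
```

{"name": "carry_out", "arguments": {
  "deltas": [-0.02,-0.05,0,0,0,0,-0.04,-0.1,0,0,0,0,-0.06,-0.15,0,0,0,0,-0.08,-0.2,0,0,0,0,-0.08,-0.245,0,0,0,0]
}}

```text
time: 29.3
eef_pos: [0.4484, 0.3382, 0.2948]
tcp_rot: [1.0, 0.001, 0.0, -0.0]
contact_force: [0.8, -0.6, -0.3]
opening: 0.501
finger_force: 0.0
```

```bash
python3 p.py "0.45 0.334 0.091 0"
```

```text
t 29.3 tcp [0.4484 0.3382 0.2948] yaw 0.1 tilt 0.04 F [ 0.8 -0.6 -0.3] open 0.501 ff 0.0 q [ 0.47 -0.01  1.79  0.    1.36  2.03]
0.45 0.334 0.091 0 rows 4
   [0.0,0.001,0.051,0.0,0.0,0.0,0.001,0.002,0.102,0.0,0.0,0.0,0.002,0.003,0.153,0.0,0.0,0.0,0.002,0.004,0.204,0.0,0.0,0.0]
```

{"name": "carry_out", "arguments": {
  "deltas": [0,0.001,0.05,0,0,0,0.001,0.002,0.102,0,0,0,0.002,0.003,0.153,0,0,0,0.002,0.003,0.204,0,0,0,0.002,0.003,0.204,0,0,0]
}}

```text
time: 29.92
eef_pos: [0.4483, 0.3316, 0.0856]
tcp_rot: [1.0, 0.0, -0.005, 0.002]
contact_force: [-0.5, 0.3, 1.0]
opening: 0.498
finger_force: 0.0
```

{"name": "carry_out", "arguments": {
  "deltas": [0,0,0,0,0,0,0,0,0,0,0,0,0,0,0,0,0,0,0,0,0,0,0,0],
  "grip": 0,
  "grip_force": 30
}}

```text
time: 30.42
eef_pos: [0.4541, 0.3351, 0.0936]
tcp_rot: [1.0, -0.001, 0.003, -0.003]
contact_force: [-0.0, 5.3, 4.2]
opening: 0.101
finger_force: 29.6
```

{"name": "carry_out", "arguments": {
  "deltas": [0,0.001,-0.012,0,0,0,0,0.002,-0.023,0,0,0,0,0.005,-0.032,0,0,0,0,0.009,-0.04,0,0,0,0,0.015,-0.047,0,0,0]
}}

```text
time: 31.05
eef_pos: [0.4538, 0.322, 0.1407]
tcp_rot: [1.0, -0.001, 0.003, -0.006]
contact_force: [0.3, 12.0, 3.8]
opening: 0.107
finger_force: 29.3
```

{"name": "carry_out", "arguments": {
  "deltas": [0,0.007,-0.006,0,0,0,0,0.015,-0.011,0,0,0,0,0.024,-0.016,0,0,0,0,0.033,-0.019,0,0,0,0,0.043,-0.02,0,0,0]
}}

```text
time: 31.68
eef_pos: [0.4535, 0.2803, 0.1626]
tcp_rot: [1.0, -0.002, 0.003, -0.008]
contact_force: [-2.5, 31.1, 2.6]
opening: 0.102
finger_force: 30.6
```

```bash
python3 p.py
```

```text
t 31.7 tcp [0.4535 0.2803 0.1626] yaw -0.2 tilt 0.93 F [-2.5 31.1  2.6] open 0.102 ff 30.6 q [0.36 0.04 1.99 0.01 1.1  1.93]
```

{"name": "carry_out", "arguments": {
  "deltas": [0,-0.004,0,0,0,0,0,-0.004,0,0,0,0],
  "grip": 45
}}

```text
time: 31.92
eef_pos: [0.4521, 0.2787, 0.1579]
tcp_rot: [1.0, 0.0, 0.0, 0.001]
contact_force: [0.1, 0.3, -0.6]
opening: 0.448
finger_force: 0.0
```

{"name": "carry_out", "arguments": {
  "deltas": [0,0,-0.03,0,0,0,0,0,-0.08,0,0,0,0,0,-0.13,0,0,0,0.01,0.05,-0.13,0,0,0,0.02,0.105,-0.13,0,0,0]
}}

```text
time: 32.55
eef_pos: [0.4722, 0.1728, 0.2881]
tcp_rot: [1.0, 0.001, 0.001, 0.001]
contact_force: [0.3, -0.3, -0.8]
opening: 0.448
finger_force: 0.0
```

{"name": "carry_out", "arguments": {
  "deltas": [0.015,0.05,0,0,0,0,0.02,0.11,0,0,0,0,0.03,0.165,0,0,0,0,0.03,0.22,0,0,0,0.05,0.02,0.28,0,0,0,0.1]
}}

```text
time: 33.17
eef_pos: [0.4914, -0.1082, 0.2869]
tcp_rot: [0.999, -0.051, -0.001, 0.0]
contact_force: [-0.0, -0.1, -0.2]
opening: 0.451
finger_force: 0.0
```

{"name": "carry_out", "arguments": {
  "deltas": [-0.01,0.05,0,0,0,0.02,-0.02,0.1,0,0,0,0.04,-0.03,0.15,0,0,0,0.05,-0.04,0.2,0,0,0,0.05,-0.04,0.2,0,0,0,0.05],
  "grip": 60
}}

```text
time: 33.8
eef_pos: [0.4304, -0.3038, 0.2867]
tcp_rot: [0.997, -0.078, -0.001, 0.0]
contact_force: [-0.0, 0.1, 0.2]
opening: 0.599
finger_force: 0.0
```

```bash
cat > s.py <<'E'
import sys; from h import *
im,d,K,W=snap("wrist",sys.argv[1]); P=cloud(d,K,W); hsv=cv2.cvtColor(im,cv2.COLOR_RGB2HSV)
X,Y,Z=P[...,0],P[...,1],P[...,2]; B=(hsv[...,0]>100)&(hsv[...,0]<130)&(hsv[...,1]>100)
reg=(X<.62)&(X>.33)&(Y<-.25)&(Y>-.55)
for n,m in (("handtop",B&reg&(Z>.055)&(Z<.07)),("blade",reg&(hsv[...,1]<50)&(hsv[...,2]>150)&(Z>.006)&(Z<.02))):
    r,q=blob(P,m); print(n,m.sum(),np.round(r[0],1),np.round(r[1],1),round(r[2],1),np.median(q[:,2]).round(4),cv2.boxPoints(r).round(0).tolist())
E
python3 s.py w5.png; python3 p.py; python3 bin.py sh_; python3 e.py
```

```text
handtop 988 [ 426.9 -394.5] [22. 55.] 81.7 0.0615 [[398.0, -401.0], [453.0, -409.0], [456.0, -388.0], [401.0, -380.0]]
blade 6039 [ 465.1 -400.5] [ 70.7 151.7] 81.6 0.0129 [[385.0, -424.0], [535.0, -446.0], [545.0, -377.0], [395.0, -355.0]]
t 33.9 tcp [ 0.431  -0.3022  0.2867] yaw -8.8 tilt 0.12 F [-0.8  0.6  0. ] open 0.599 ff 0.0 q [-0.8  -0.08  1.88 -0.    1.35  0.92]
top 0.76 [143. 236.] [0.58  0.415 0.036]
top 0.7 [157. 243.] [0.563 0.381 0.036]
side 0.79 [206. 368.] [0.546 0.395 0.033]
side 0.75 [415. 205.] [ 0.5   -0.422  0.012]
side 0.72 [187. 366.] [0.585 0.419 0.035]
146 [0.44858796 0.27861069 0.17062154] [[0.4254 0.266  0.1138]
 [0.4491 0.2794 0.1797]
 [0.4698 0.2859 0.185 ]]
```

View pics/w5.png

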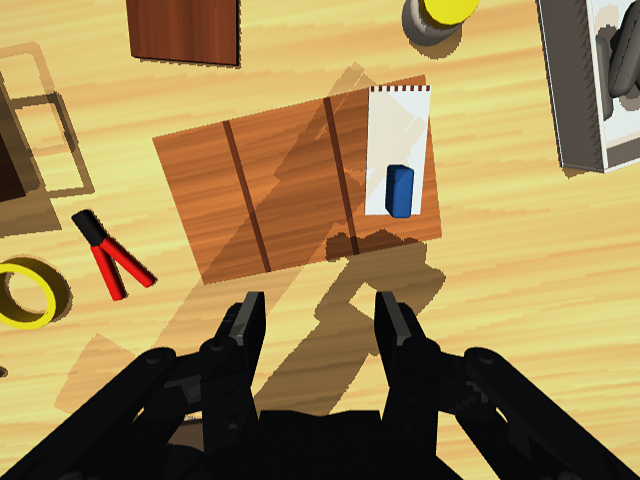

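Gate ear back at y 0.279 (shut), both weights in the bin. The spreader's blue handle is at (400,190), notches up at (400,88).

```bash
python3 p.py "0.427 -0.3945 0.10 -8.4" "0.427 -0.3945 0.022 -8.4"
```

```text
t 34.1 tcp [ 0.4325 -0.2998  0.2873] yaw -8.5 tilt 0.02 F [ 0.7 -0.1  0.1] open 0.599 ff 0.0 q [-0.8  -0.08  1.88 -0.    1.35  0.92]
0.427 -0.3945 0.10 -8.4 rows 4
   [0.002,0.024,0.047,0.0,0.0,0.0,0.004,0.047,0.094,0.0,0.0,0.0,0.007,0.07,0.14,0.0,0.0,0.0,0.009,0.094,0.187,0.0,0.0,0.0]
0.427 -0.3945 0.022 -8.4 rows 2
   [0.0,0.0,0.039,0.0,0.0,0.0,0.0,0.0,0.078,0.0,0.0,0.0]
```

{"name": "carry_out", "arguments": {
  "deltas": [0.002,0.024,0.047,0,0,0,0.004,0.047,0.094,0,0,0,0.007,0.07,0.14,0,0,0,0.009,0.094,0.187,0,0,0,0.009,0.094,0.187,0,0,0]
}}

```text
time: 34.72
eef_pos: [0.4253, -0.3928, 0.0956]
tcp_rot: [0.997, -0.075, -0.003, -0.004]
contact_force: [0.6, 0.4, 0.7]
opening: 0.596
finger_force: 0.0
```

```bash
python3 p.py "0.427 -0.3945 0.022 -8.4"
```

```text
t 34.7 tcp [ 0.4253 -0.3928  0.0956] yaw -8.6 tilt 0.57 F [0.6 0.4 0.7] open 0.596 ff 0.0 q [-0.92  0.23  1.91 -0.    1.01  0.8 ]
0.427 -0.3945 0.022 -8.4 rows 2
   [0.002,0.001,0.037,-0.004,0.004,-0.002,0.003,0.002,0.074,-0.007,0.007,-0.004]
```

{"name": "carry_out", "arguments": {
  "deltas": [0.002,0.001,0.037,0,0,0,0.002,0.001,0.074,0,0,0,0.002,0.001,0.074,0,0,0]
}}

```text
time: 35.1
eef_pos: [0.4286, -0.3942, 0.0255]
tcp_rot: [0.997, -0.074, -0.001, -0.002]
contact_force: [-0.0, 0.5, 0.8]
opening: 0.6
finger_force: 0.0
```

{"name": "carry_out", "arguments": {
  "deltas": [0,0,0,0,0,0,0,0,0,0,0,0,0,0,0,0,0,0,0,0,0,0,0,0],
  "grip": 0,
  "grip_force": 80
}}

```text
time: 35.6
eef_pos: [0.4305, -0.3982, 0.0296]
tcp_rot: [0.997, -0.075, 0.002, 0.002]
contact_force: [1.4, 0.8, 7.4]
opening: 0.248
finger_force: 80.0
```

{"name": "carry_out", "arguments": {
  "deltas": [0,0,-0.04,0,0,0,0,0,-0.09,0,0,0,0.0,-0.05,-0.14,0,0,0,0.03,-0.1,-0.16,0,0,0.03,0.05,-0.15,-0.18,0,0,0.07]
}}

```text
time: 36.22
eef_pos: [0.501, -0.2554, 0.2081]
tcp_rot: [0.994, -0.111, 0.001, 0.001]
contact_force: [0.1, -0.9, -1.3]
opening: 0.246
finger_force: 78.8
```

```bash
cat > hl.py <<'E'
import sys; from h import *
for c in ("wrist","top"):
    im,d,K,W=snap(c,sys.argv[1]+c+".png"); P=cloud(d,K,W); hsv=cv2.cvtColor(im,cv2.COLOR_RGB2HSV).astype(int)
    X,Y,Z=P[...,0],P[...,1],P[...,2]
    m=(hsv[...,0]>8)&(hsv[...,0]<17)&(hsv[...,1]>150)&(Z>.025)&(Z<.048)&(X>.65)&(X<.83)&(Y<-.1)&(Y>-.32)
    m=cv2.morphologyEx(m.astype(np.uint8),cv2.MORPH_OPEN,np.ones((3,3)))>0
    if m.sum()>50:
        r,q=blob(P,m); print(c,m.sum(),np.round(r[0],1),np.round(r[1],1),round(r[2],1),np.median(q[:,2]).round(4),cv2.boxPoints(r).round(0).tolist())
E
python3 hl.py h1; python3 p.py
```

```text
top 1792 [ 746.8 -210.6] [116.1  89.1] 76.9 0.0364 [[690.0, -257.0], [777.0, -277.0], [803.0, -164.0], [717.0, -144.0]]
t 36.3 tcp [ 0.5036 -0.2529  0.21  ] yaw -12.3 tilt 0.37 F [-0.2 -1.2 -0.7] open 0.242 ff 78.8 q [-0.65  0.06  1.88  0.    1.2   1.14]
```

View pics/h1wrist.png

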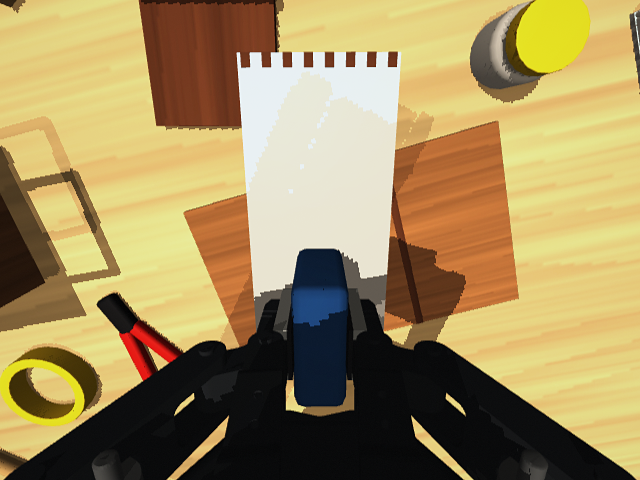

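The spreader is held straight, with its front edge at (320,58).

```bash
python3 p.py "0.555 -0.165 0.10 -13"
```

```text
t 36.3 tcp [ 0.5036 -0.2529  0.21  ] yaw -12.3 tilt 0.37 F [-0.2 -1.2 -0.7] open 0.242 ff 78.8 q [-0.65  0.06  1.88  0.    1.2   1.14]
0.555 -0.165 0.10 -13 rows 3
   [0.01,-0.032,0.037,0.0,-0.002,0.004,0.021,-0.065,0.073,0.0,-0.004,0.008,0.031,-0.097,0.11,0.0,-0.006,0.012]
```

{"name": "carry_out", "arguments": {
  "deltas": [0.01,-0.032,0.037,0,0,0.004,0.021,-0.065,0.073,0,0,0.008,0.031,-0.097,0.11,0,0,0.01,0.031,-0.097,0.11,0,0,0.01]
}}

```text
time: 36.83
eef_pos: [0.5491, -0.1659, 0.0918]
tcp_rot: [0.994, -0.113, -0.004, -0.002]
contact_force: [0.1, 0.4, -0.1]
opening: 0.245
finger_force: 78.8
```

```bash
python3 hl.py h2; python3 p.py; python3 - <<'E'
from h import *
im,d,K,W=snap("wrist"); P=cloud(d,K,W); hsv=cv2.cvtColor(im,cv2.COLOR_RGB2HSV).astype(int); s=ctrl.get_state()
m=(hsv[...,1]<60)&(hsv[...,2]>140)&(abs(P[...,2]-s["eef_pos"][2]+.0175)<.012)&(P[...,1]<-.08)
r,q=blob(P,m); print(m.sum(),r,np.median(q[:,2]),cv2.boxPoints(r).round(1).tolist())
A=np.c_[q[:,:2],np.ones(len(q))]; print("plane",np.linalg.lstsq(A,q[:,2],rcond=None)[0])
E
```

```text
top 1794 [ 746.6 -210.5] [116.   87.7] 76.7 0.0366 [[691.0, -257.0], [776.0, -277.0], [803.0, -164.0], [717.0, -144.0]]
t 36.9 tcp [ 0.5515 -0.169   0.096 ] yaw -13.2 tilt 0.04 F [ 0.6  0.4 -0.8] open 0.239 ff 78.8 q [-0.47  0.22  1.92 -0.    1.    1.33]
31378 ((602.1101684570312, -178.91021728515625), (70.58731079101562, 117.46477508544922), 77.07319641113281) 0.07912744648935743 [[537.0, -200.1999969482422], [651.5, -226.39999389648438], [667.2000122070312, -157.60000610351562], [552.7999877929688, -131.39999389648438]]
plane [-0.00345273  0.00309444  0.08180013]
```

View pics/h2wrist.png

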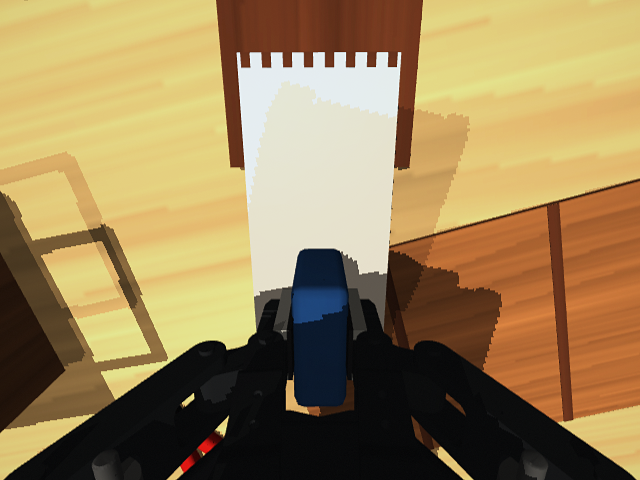

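The blade is centred over the board (238–400 against 220–420 px) with matching heading, so I'll lower it.

{"name": "carry_out", "arguments": {
  "deltas": [0,-0.001,0.03,0,0,0,0,-0.001,0.056,0,0,0,0,-0.001,0.056,0,0,0,0,-0.001,0.056,0,0,0]
}}

```text
time: 37.48
eef_pos: [0.5532, -0.169, 0.0422]
tcp_rot: [0.993, -0.115, 0.002, 0.001]
contact_force: [-0.3, -1.0, -1.0]
opening: 0.247
finger_force: 78.8
```

```bash
cat > bl.py <<'E'
from h import *
im,d,K,W=snap("wrist"); P=cloud(d,K,W); hsv=cv2.cvtColor(im,cv2.COLOR_RGB2HSV).astype(int); s=ctrl.get_state()
m=(hsv[...,1]<60)&(hsv[...,2]>140)&(abs(P[...,2]-s["eef_pos"][2]+.0175)<.012)&(P[...,1]<-.08)
r,q=blob(P,m); print(m.sum(),r,np.median(q[:,2]),cv2.boxPoints(r).round(1).tolist())
b=(P[...,2]>.009)&(P[...,2]<.016)&(P[...,0]>.6)&(P[...,0]<.70)&(hsv[...,1]>80)
if b.sum()>50:
    r,q=blob(P,b); print("board",b.sum(),cv2.boxPoints(r).round(1).tolist(),np.median(q[:,2]))
E
python3 bl.py; python3 p.py
```

```text
31455 ((604.752197265625, -179.09487915039062), (75.48063659667969, 119.21147918701172), 76.99903869628906) 0.025517457224990048 [[538.2000122070312, -202.5], [654.2999877929688, -229.3000030517578], [671.2999877929688, -155.6999969482422], [555.2000122070312, -128.89999389648438]]
board 24135 [[589.9000244140625, -233.39999389648438], [671.4000244140625, -251.89999389648438], [697.4000244140625, -138.0], [615.9000244140625, -119.5]] 0.013060127010856154
t 37.5 tcp [ 0.5534 -0.1689  0.0424] yaw -13.2 tilt 0.24 F [ 1.   0.3 -1. ] open 0.245 ff 78.8 q [-0.47  0.3   1.94 -0.    0.9   1.33]
```

{"name": "carry_out", "arguments": {
  "deltas": [0,-0.002,0.004,0,0,0,0.02,-0.002,0.005,0,0,0,0.035,-0.002,0.005,0,0,0,0.035,-0.002,0.005,0,0,0]
}}

```text
time: 38.02
eef_pos: [0.5877, -0.1739, 0.0359]
tcp_rot: [0.993, -0.115, 0.001, 0.0]
contact_force: [-0.7, 0.2, -0.5]
opening: 0.245
finger_force: 78.8
```

{"name": "carry_out", "arguments": {
  "deltas": [0.015,0,0,0,0,0,0.03,0,0,0,0,0,0.03,0,0,0,0,0]
}}

```text
time: 38.4
eef_pos: [0.6164, -0.1806, 0.0357]
tcp_rot: [0.993, -0.115, 0.001, 0.0]
contact_force: [1.7, -1.2, 1.0]
opening: 0.246
finger_force: 79.3
```

```bash
python3 p.py "0.6665 -0.1945 0.0375 -13"
```

```text
t 38.4 tcp [ 0.6164 -0.1806  0.0357] yaw -13.2 tilt 0.11 F [ 1.7 -1.2  1. ] open 0.246 ff 79.3 q [-0.44  0.43  1.77 -0.    0.93  1.36]
0.6665 -0.1945 0.0375 -13 rows 1
   [0.052,0.002,-0.002,0.0,0.0,0.0]
```

{"name": "carry_out", "arguments": {
  "deltas": [0.012,0,0,0,0,0,0.025,0,0,0,0,0,0.037,0,0,0,0,0,0.046,0,0,0,0,0,0.046,0,0,0,0,0]
}}

```text
time: 39.02
eef_pos: [0.6625, -0.1915, 0.0357]
tcp_rot: [0.993, -0.115, 0.002, 0.001]
contact_force: [1.0, -0.1, 3.6]
opening: 0.243
finger_force: 79.5
```

{"name": "carry_out", "arguments": {
  "deltas": [0.003,0,0,0,0,0,0.006,0,0,0,0,0,0.008,0,0,0,0,0]
}}

```text
time: 39.4
eef_pos: [0.6681, -0.1927, 0.0357]
tcp_rot: [0.993, -0.115, -0.001, 0.0]
contact_force: [-4.4, 0.8, 7.5]
opening: 0.247
finger_force: 80.1
```

```bash
python3 p.py
```

```text
t 39.4 tcp [ 0.6681 -0.1927  0.0357] yaw -13.2 tilt 0.06 F [-4.4  0.8  7.5] open 0.247 ff 80.1 q [-0.43  0.53  1.63 -0.    0.98  1.37]
```

{"name": "carry_out", "arguments": {
  "deltas": [0.002,0,0,0,0,0,0.003,0,0,0,0,0,0.003,0,0,0,0,0]
}}

```text
time: 39.78
eef_pos: [0.6707, -0.1933, 0.0357]
tcp_rot: [0.993, -0.115, -0.001, -0.0]
contact_force: [-4.7, 1.1, 6.1]
opening: 0.241
finger_force: 80.3
```

```bash
python3 p.py; python3 hl.py h3 | cut -c1-80; python3 bl.py
```

```text
t 39.8 tcp [ 0.6707 -0.1933  0.0357] yaw -13.2 tilt 0.11 F [-4.7  1.1  6.1] open 0.241 ff 80.3 q [-0.43  0.54  1.62 -0.    0.98  1.38]
wrist 26495 [ 747.  -207.8] [120.   85.4] 77.0 0.036 [[692.0, -257.0], [775.0, -
4993 ((682.1937255859375, -194.23977661132812), (70.08416748046875, 37.14529037475586), 77.2238540649414) 0.01901679759241076 [[656.2999877929688, -224.3000030517578], [692.5999755859375, -232.5], [708.0999755859375, -164.1999969482422], [671.7999877929688, -156.0]]
board 8186 [[591.9000244140625, -237.60000610351562], [686.4000244140625, -255.10000610351562], [708.0999755859375, -137.89999389648438], [613.5999755859375, -120.5]] 0.012978637985546895
```

View pics/h3wrist.png

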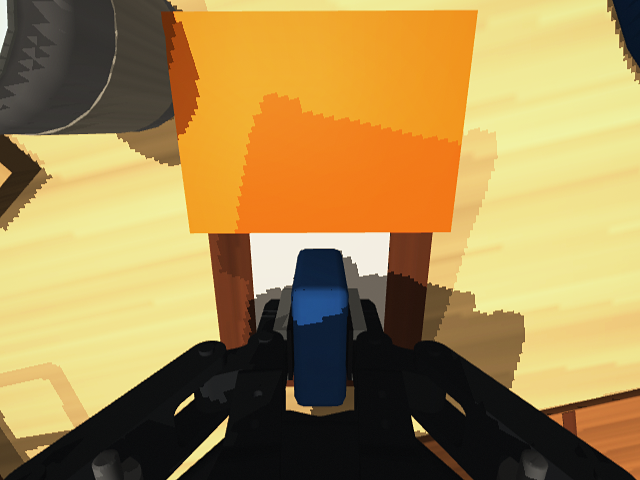

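{"name": "carry_out", "arguments": {
  "deltas": [0.002,0,0,0,0,0,0.004,0,0,0,0,0,0.004,0,0,0,0,0]
}}

```text
time: 40.3
eef_pos: [0.6706, -0.1934, 0.0356]
tcp_rot: [0.993, -0.114, -0.007, -0.001]
contact_force: [-17.8, 3.1, 16.0]
opening: 0.247
finger_force: 81.4
```

```bash
python3 p.py; python3 - <<'E'
from h import *
im,d,K,W=snap("wrist"); P=cloud(d,K,W); hsv=cv2.cvtColor(im,cv2.COLOR_RGB2HSV).astype(int)
B=(hsv[...,0]>100)&(hsv[...,0]<130)&(hsv[...,1]>100)&(P[...,2]>.05)&(P[...,2]<.08)
s=ctrl.get_state(); e=np.array([.9746,-.2241]); q=P[B]; t=(q[:,:2]-s["eef_pos"][:2])@e
print("handle top along e rel TCP",np.percentile(t,[1,50,99]).round(4),q[:,2].mean())
E
```

```text
t 40.3 tcp [ 0.6706 -0.1934  0.0356] yaw -13.1 tilt 0.8 F [-17.8   3.1  16. ] open 0.247 ff 81.4 q [-0.42  0.54  1.61 -0.    1.    1.38]
handle top along e rel TCP [-0.0298  0.0036  0.0236] 0.06638391826636715
```

{"name": "carry_out", "arguments": {
  "deltas": [-0.003,0,0,0,0,0,-0.003,0,0,0,0,0]
}}

```text
time: 40.6
eef_pos: [0.6707, -0.1934, 0.0357]
tcp_rot: [0.993, -0.114, -0.002, -0.0]
contact_force: [-5.8, 1.1, 8.3]
opening: 0.244
finger_force: 80.3
```

{"name": "carry_out", "arguments": {
  "deltas": [0,0,0,0,0,0,0,0,0,0,0,0,0,0,0,0,0,0],
  "grip": 60
}}

```text
time: 40.98
eef_pos: [0.6719, -0.1934, 0.0342]
tcp_rot: [0.993, -0.115, -0.0, -0.0]
contact_force: [-0.2, -0.2, 0.3]
opening: 0.599
finger_force: 0.0
```

{"name": "carry_out", "arguments": {
  "deltas": [0,0,-0.04,0,0,0,0,0,-0.09,0,0,0,-0.03,0,-0.14,0,0,0,-0.08,0,-0.17,0,0,0,-0.13,0.02,-0.19,0,0,0]
}}

```text
time: 41.6
eef_pos: [0.5407, -0.1828, 0.2271]
tcp_rot: [0.993, -0.114, 0.001, 0.001]
contact_force: [-0.9, -0.8, -0.2]
opening: 0.6
finger_force: 0.0
```

```bash
python3 p.py; python3 hl.py h4; python3 bin.py end_; python3 e.py; python3 - <<'E'
from h import *
im,d,K,W=snap("wrist"); P=cloud(d,K,W); hsv=cv2.cvtColor(im,cv2.COLOR_RGB2HSV).astype(int); X,Y,Z=P[...,0],P[...,1],P[...,2]
reg=(X>.58)&(X<.75)&(Y<-.1)&(Y>-.3)
for n,m in (("hand",reg&(hsv[...,0]>100)&(hsv[...,0]<130)&(hsv[...,1]>100)&(Z>.058)),("blade",reg&(hsv[...,1]<60)&(hsv[...,2]>140)&(Z<.025))):
    r,q=blob(P,m); print(n,m.sum(),np.round(r[0],1),np.round(r[1],1),round(r[2],1),np.median(q[:,2]).round(4),cv2.boxPoints(r).round(0).tolist())
im,d,K,W=snap("top"); P=cloud(d,K,W); hsv=cv2.cvtColor(im,cv2.COLOR_RGB2HSV).astype(int)
m=(P[...,2]>.13)&(P[...,2]<.2)&((hsv[...,0]<8)|(hsv[...,0]>172))&(hsv[...,1]>140)&(P[...,1]>-.03)&(P[...,1]<.06)&(P[...,0]>.5)
print("bar",m.sum(),P[m].mean(0))
E
```

```text
t 41.6 tcp [ 0.5407 -0.1828  0.2271] yaw -13.1 tilt 0.17 F [-0.9 -0.8 -0.2] open 0.6 ff 0.0 q [-0.5   0.06  1.84  0.    1.24  1.3 ]
wrist 421 [ 705.6 -200. ] [115.6   1.2] 77.2 0.0312 [[692.0, -256.0], [693.0, -256.0], [719.0, -144.0], [718.0, -143.0]]
top 1741 [ 747.1 -210.8] [116.1  87.2] 77.0 0.0366 [[692.0, -258.0], [777.0, -277.0], [803.0, -164.0], [718.0, -144.0]]
top 0.85 [158. 244.] [0.561 0.38  0.034]
top 0.55 [145. 237.] [0.578 0.41  0.035]
side 0.77 [189. 364.] [0.583 0.413 0.035]
side 0.71 [204. 364.] [0.557 0.392 0.036]
side 0.52 [325. 216.] [ 0.66  -0.182  0.043]
side 0.31 [392. 180.] [ 0.596 -0.432  0.055]
146 [0.44839284 0.27876495 0.17118467] [[0.4254 0.2666 0.1155]
 [0.4482 0.2798 0.1797]
 [0.4696 0.2858 0.1861]]
hand 1997 [ 665.9 -190.7] [21.6 54.9] 76.9 0.0677 [[637.0, -195.0], [690.0, -207.0], [695.0, -186.0], [642.0, -174.0]]
blade 3990 [ 669.5 -190.9] [71.6 76.8] 77.2 0.019 [[624.0, -217.0], [699.0, -234.0], [715.0, -165.0], [640.0, -147.0]]
bar 272 [0.56942287 0.00925024 0.14607446]
```

View pics/end_side.png

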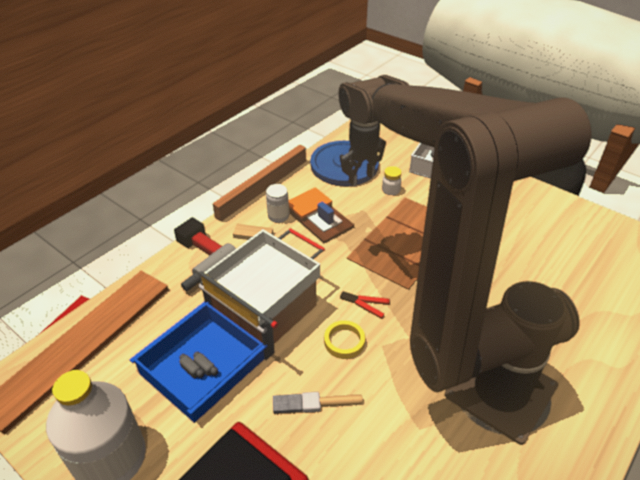

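The final view shows both weights in the bin, the tray flat, the gate shut and nothing else moved. The spreader handle sits 41 mm from the slot mouth, so its edge is at about 84 of 85 mm.

```bash
python3 -c "
from plant import ctrl
print(ctrl.sign_off())"
```

```text
the job is handed in; nothing more can be done
None
```

The job is done and handed in, though the sign-off returned no verdict: both weights that were on the panel are in the blue bin, the tray is flat with its gate shut, and the spreader is fully home in its holder.

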